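Load strap dies on the blow-off slide, blow them clean, draw them back

ROBOT

A 6-joint arm with a two-finger parallel gripper is mounted at the origin on the work surface. World frame = base frame: x ahead of the robot, y to its left, z up, the work surface at z = 0. Lengths are in mm, angles in rad, forces in N, time in s.
With the tool pointing down it reaches from about 275 to 750 mm from the base axis. Payload 10.2 kg.
Tool frame: the origin (TCP) lies between the finger pads; the fingertips stand 25 mm ahead of it and the grasp point (between the pads) lies 6 mm ahead of it; z points along the fingers, y is the line along which they close (so a half turn about z gives the same grasp; the last joint's range is limited). The gripper opens to 85 mm and grips with 20 to 120 N. Pads are 22 mm wide; open, the fingers measure 114 mm over their backs; the gripper's body (76 mm by 85 mm) begins 54 mm behind the grasp point. The pads swing forward as they close: fully open they stand 13 mm farther back than shut.
Start: joints at [-1.355, 0.313, 1.498, -0, 1.331, -0.223], TCP at [223.037, -475.275, 256.294] pointing down, gripper open.
Joint ranges: [-2.94, 2.94], [-0.97, 2.17], [0.19, 2.56], [-1.23, 4.37], [0.02, 3.11], [-2.88, 2.88]. Speed limits (rad/s): [2.39, 2.39, 3.01, 3.14, 3.14, 3.14].

INTERFACE

Orientations are given as a unit quaternion [w, x, y, z].
In Python, from rig import ctrl, eyes, finish_job gives the robot as it stands.
- The arm moves only by the tool step_arm, never from a script. Its argument "increments" is a list of rows, each an object of numbers: "dx", "dy", "dz": the shift along the tool's x, y, z in units of 25 mm (1.0 is 25 mm); "wx", "wy", "wz": the turn, a rotation vector about the tool's x, y, z in units of 6 degrees (1.0 is 6 degrees). A call has 1 to 5 rows; each row shifts and turns the commanded pose from where the row before left it, along the tool's axes as they then stand; what a row does not reach is not made up. A row lasts 1/10 s, in which the tool goes at most 50 mm and 8.59 degrees, less where a joint would pass 70% of its speed; a pose out of reach is approached as far as the arm can. A call is refused whole if a number of a shift passes 1 or a number of a turn 1, either way. A call with a gripper value outside its range is refused whole. "fingers" is the finger opening in mm, from 0 to 85.4, set as the call begins (left out, the last holds). The fingers move at their own pace and stop on an object; "squeeze" is the grip in N (left out, the last holds). Time passes only in rows, so rows that do not move let the fingers close. It gives the time, the measured TCP pose, the force, the opening and the grip force at its end, in the units of the state.
- ctrl.sense(): the state, without advancing time (a new reading comes with each control period).
- eyes.capture(name): name is "side" or "top"; returns a dict with "frame" (400x640x3 uint8, blue, green, red), "fx", "fy", "cx", "cy" (pixels), "R" (3x3) and "t" (3): a world point X has camera coordinates R X + t. Camera axes: x right, y down, z forward; pixel columns grow to the right and rows downward; lengths in mm; the calibration is good to about 2 mm. A picture is of the moment at which its call begins. There is no depth.
- finish_job(): hands the job in; it is judged then, once.
Trained networks look in the newest picture that a camera, given by its name, has taken for a name from the list of things; names that differ only in an ending like _2 or _b are one class to them, and where a whole thing is asked for, a point or a joint stands for the part that bears it (a point fixed in the world has none). Each returns a list of dicts, best first, with "p" (0 to 1); they miss things now and then, are a little off and sometimes report something else, mostly with a low value. They report only what shows in the picture. A call takes as long as a camera call. They do not tell look-alikes from the thing itself.
- eyes.cut_out(camera, label): "mask" (400x640 bool, what is visible of it).
- eyes.landmark_of(camera, label): "point" ([x, y, z] in mm, in the coordinates of the camera as it stood for that picture, good to about 4 mm: a listed point, or the origin of a listed thing).
The state is a dict: "time_s": time; "joints": joint angles; "dq": joint speeds; "tau": joint torques, N m; "eef_pos": TCP position; "ee_rot": TCP orientation; "force": force on the tool from outside, world axes, zero at the start; "wrist_torque": the same for the moment, N m; "grip_width": opening from 0.0 (shut) to 1.0 (fully open); "grip_force": force on a finger pad.
Only numpy, scipy, OpenCV 4.12 (cv2) and the standard library are available. Lean on these libraries where they do the work, as an engineer would, in place of code of your own. Each camera call takes 0.05 s, during which the arm holds its last target. There are 200 camera calls.

TASK

Leaving the slide clamped where it stands, set every strap die that lies on the cutting bench into the tray of the blow-off slide, one to a pocket, lying flat with the carrying bar up. Then loosen the clamp knob fully, slide the tray fully home against the stop by the air gun, turn the knob fully tight again, squeeze the gun's trigger all the way for a good second and let it spring back. Last, loosen the knob fully again and draw the tray all the way back to the end of its travel away from the gun, and leave it there unclamped with the dies in it. Do not pull the trigger before the tray is clamped home, and leave the other things on the bench where they are.

Things in the scene. Friction and masses are not known exactly. Their poses are not given: they have to be found in the camera images.
- die_a: strap cutting die: an open rectangular steel frame 76 x 54 mm in plan and 28 mm high, with a steel carrying bar 12 mm wide across its back, running along its length (its own x axis) in the middle, from 28 to 54 mm above its underside, the full 76 mm long; 0.25 kg. Origin: centre of its underside, z up through the bar. Two to four dies are present
- die_b: strap cutting die: an open rectangular steel frame 76 x 54 mm in plan and 28 mm high, with a steel carrying bar 12 mm wide across its back, running along its length (its own x axis) in the middle, from 28 to 54 mm above its underside, the full 76 mm long; 0.25 kg. Origin: centre of its underside, z up through the bar. Two to four dies are present
- die_c: strap cutting die: an open rectangular steel frame 76 x 54 mm in plan and 28 mm high, with a steel carrying bar 12 mm wide across its back, running along its length (its own x axis) in the middle, from 28 to 54 mm above its underside, the full 76 mm long; 0.25 kg. Origin: centre of its underside, z up through the bar. Two to four dies are present
- die_d: strap cutting die: an open rectangular steel frame 76 x 54 mm in plan and 28 mm high, with a steel carrying bar 12 mm wide across its back, running along its length (its own x axis) in the middle, from 28 to 54 mm above its underside, the full 76 mm long; 0.25 kg. Origin: centre of its underside, z up through the bar. Two to four dies are present
- station: blow-off slide, fixed to the bench: a grey base plate 130 x 520 x 12 mm with a steel rail along its own y axis; the tray carriage rides on the rail and an air gun stands at the +y end. Origin on the bench under the middle of the rail
- carriage (a joint): travel of the tray carriage along the station's +y, towards the air gun, m: 0 = fully back, at the end of its travel away from the gun, 0.160 = fully home against the stop by the gun. The tray is aluminium, 183 mm (station x) by 139 mm (station y), with 2 x 2 pockets; it moves by hand (about 2 N) only when the clamp knob is loose
- knob (a joint): turn of the clamp knob, rad: 0 = loose, 1.3 = fully tight; it clamps from about 0.8 on. Growing values turn it clockwise seen from above; it turns with about 0.2 N m and stays where it is left
- trigger (a joint): swing of the air gun's trigger, rad: 0 = released, 0.20 = fully squeezed (vertical); it springs back by itself (about 8 N at the top fully squeezed). A steel lever 92 mm long, 18 mm wide (station x), 8 mm thick, free end up, hinged at its lower end 22 mm to -y of and 77 mm below point gun_grip
- knob_grip (a point): on the axis of the clamp knob, which sits on a tongue at the carriage's -y end, 128 mm from the tray's centre. Black bar grip 14 mm wide, 52 mm long and 30 mm high, its top 12 mm above this point (78 mm over the bench). The bar lies along this point's own y axis; at 0 rad that is the station's y axis. The tray wall is 58 mm from the axis
- gun_grip (a point): centre of the air gun's fixed upright grip, 155 mm over the bench. The grip is 26 mm (station x) by 28 mm (station y), its top 20 mm above this point. The trigger stands along the grip's -y side: fully squeezed it is vertical, outer face 26 mm to -y of this point; released its outer face is about 41 mm away at this height
- pocket0 (a point): centre of the floor of one tray pocket (34 mm over the bench), 84 mm (along the point's x, the station's x) by 62 mm (along y), walls 14 mm high and 5 mm thick; takes one die with its length along x, either way round
- pocket1 (a point): centre of the floor of one tray pocket (34 mm over the bench), 84 mm (along the point's x, the station's x) by 62 mm (along y), walls 14 mm high and 5 mm thick; takes one die with its length along x, either way round
- pocket2 (a point): centre of the floor of one tray pocket (34 mm over the bench), 84 mm (along the point's x, the station's x) by 62 mm (along y), walls 14 mm high and 5 mm thick; takes one die with its length along x, either way round
- pocket3 (a point): centre of the floor of one tray pocket (34 mm over the bench), 84 mm (along the point's x, the station's x) by 62 mm (along y), walls 14 mm high and 5 mm thick; takes one die with its length along x, either way round
- weight1: bystander: black pattern weight, cylinder 56 mm across, 35 mm high; origin centre of underside
- weight2: bystander: black pattern weight, cylinder 56 mm across, 35 mm high; origin centre of underside
- glue_bottle: bystander: white bottle 64 mm across, 170 mm high; origin centre of underside
- mallet: bystander: hammer lying on the bench
- glue_brush: bystander: brush lying on the bench
- tin: bystander: can 80 mm across, 110 mm high; origin centre of underside
- mug: bystander: white mug 80 mm across, 90 mm high; origin centre of underside
Mind the look-alikes: they are no part of the job. Leave any orange or purple look-alike of the die_c alone.

How it is judged:
By the outcome, as a careful person would: the job done as asked, in the order asked, and still so for the second after the job is handed in, with the robot touching nothing.
Of die_a, die_b, die_c, die_d only 2 to 4 are there at a start; the rules pass over those that are not, and their reading is None.
At some moment in a run one of die_a, die_b, die_c, die_d may be knocked a few centimetres aside while the robot is not near it.
Once in a run the grip may slacken for a moment while it holds something.
It also fails if it takes over 210 s, if anything falls off the work surface, if the arm or the gripper's body presses on something with over 40 N, if the wrist force passes 120 N, or if a joint passes its speed limit or range.

## Working session

There is one attempt and no reset: what is moved stays moved. The work goes in short steps, Python scripts to look and compute and a tool call to move; the robot and the scene stay as the last step left them, time stands still between calls to the robot, and variables do not carry over. Pictures are saved under pics/ and viewed, at most 14 in all, crops included, and the job is handed in when it is done.

Besides the shell and the picture viewer there is one more tool, called after "Emit:" as name(argument=value, ...), one argument or row to a line, values as JSON. step_arm: Moves the arm, as the interface text tells. Its arguments: {"type":"object","properties":{"increments":{"type":"array"},"fingers":{"type":"number"},"squeeze":{"type":"number"}},"required":["increments"]}

```bash
ls; mkdir -p pics; cat > h.py <<'E'
import numpy as np, cv2
from rig import ctrl, eyes, finish_job
def w(c,p): return np.array(c["R"]).T@(np.array(p)-np.array(c["t"]))
def px(c,X):
    q=np.array(c["R"])@np.array(X)+np.array(c["t"]); return c["fx"]*q[0]/q[2]+c["cx"], c["fy"]*q[1]/q[2]+c["cy"]
def ray(c,u,v,z):
    R=np.array(c["R"]);o=-R.T@np.array(c["t"]);d=R.T@np.array([(u-c["cx"])/c["fx"],(v-c["cy"])/c["fy"],1]);return o+d*(z-o[2])/d[2]
E
python3 - <<'E'
from h import *
for n in("top","side"):
    c=eyes.capture(n); cv2.imwrite(f"pics/{n}0.png",c["frame"])
    print(n,c["fx"],-np.array(c["R"]).T@np.array(c["t"]))
    for l in("die_a","station","carriage","knob_grip","gun_grip","pocket0","pocket1","pocket2","pocket3","knob"):
        try:
            for r in eyes.landmark_of(n,l): 
                X=w(c,r["point"]);print(l,round(r["p"],2),X.round(),np.round(px(c,X)))
        except Exception as e: print(l,e)
print(ctrl.sense())
E
```

```text
pics
top 451.39733072919876 [ 328.7913887    12.11002482 1308.305238  ]
die_a 0.88 [ 431. -306.   -0.] [423. 221.]
die_a 0.87 [ 391. -436.    4.] [468. 234.]
die_a 0.76 [ 517. -391.   -1.] [450. 192.]
die_a 0.7 [427.   9.  -2.] [315. 224.]
die_a 0.67 [406. 231.  -2.] [238. 232.]
die_a 0.66 [ 432. -196.   -2.] [385. 221.]
die_a 0.49 [572. -19.  31.] [324. 173.]
station 0.73 [616. -19.  -2.] [323. 160.]
carriage it knows: die, glue_bottle, glue_brush, gun_grip, knob_grip, mallet, mug, pocket, station, tin, weight
knob_grip 0.71 [ 611. -185.   68.] [383. 156.]
gun_grip 0.81 [624. 219. 153.] [234. 145.]
pocket0 0.95 [661. -17.  33.] [323. 142.]
pocket0 0.89 [572. -84.  37.] [347. 172.]
pocket0 0.84 [570. -18.  30.] [324. 174.]
pocket0 0.64 [659. -90.  32.] [348. 143.]
pocket1 0.95 [661. -17.  33.] [323. 142.]
pocket1 0.89 [572. -84.  37.] [347. 172.]
pocket1 0.84 [570. -18.  30.] [324. 174.]
pocket1 0.64 [659. -90.  32.] [348. 143.]
pocket2 0.95 [661. -17.  33.] [323. 142.]
pocket2 0.89 [572. -84.  37.] [347. 172.]
pocket2 0.84 [570. -18.  30.] [324. 174.]
pocket2 0.64 [659. -90.  32.] [
[... 1520 characters left out ...]
joints': array([-1.35540796e+00,  3.12894113e-01,  1.49766708e+00, -1.84774457e-05,
        1.33098215e+00, -2.23393384e-01]), 'dq': array([-3.52251862e-04, -5.12020259e-04, -1.88360573e-03, -7.33974956e-04,
       -7.22132922e-04, -7.61989382e-05]), 'tau': array([-1.01701364e-03, -4.12168837e+01, -2.59901798e+01, -2.75875555e-04,
        4.33801852e-04, -2.24893751e-05]), 'eef_pos': array([ 223.03216731, -475.2926712 ,  256.30959595]), 'ee_rot': array([ 2.46167381e-05,  9.76029719e-01,  2.17637281e-01, -9.07298548e-06]), 'force': array([-0.14890542, -0.78052491,  0.46192704]), 'wrist_torque': array([ 0.01743095, -0.0100568 , -0.01684317]), 'grip_force': 0.0, 'grip_width': 0.997852922796968}
```

```bash
python3 - <<'E'
import cv2
i=cv2.imread("pics/top0.png"); cv2.imwrite("pics/top0c.png",cv2.resize(i[100:300,180:520],None,fx=2.35,fy=2.35,interpolation=cv2.INTER_CUBIC))
i=cv2.imread("pics/side0.png"); cv2.imwrite("pics/side0c.png",cv2.resize(i[130:380,180:500],None,fx=2.4,fy=2.4,interpolation=cv2.INTER_CUBIC))
E
```

```text
(no output)
```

View pics/top0c.png

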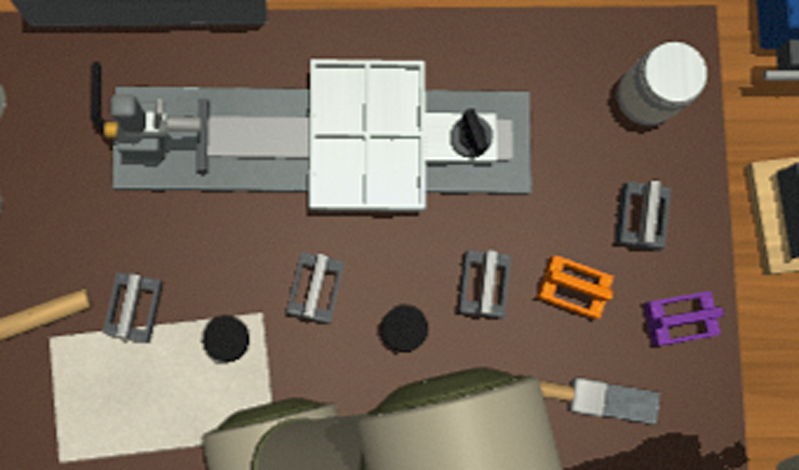

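View pics/side0c.png

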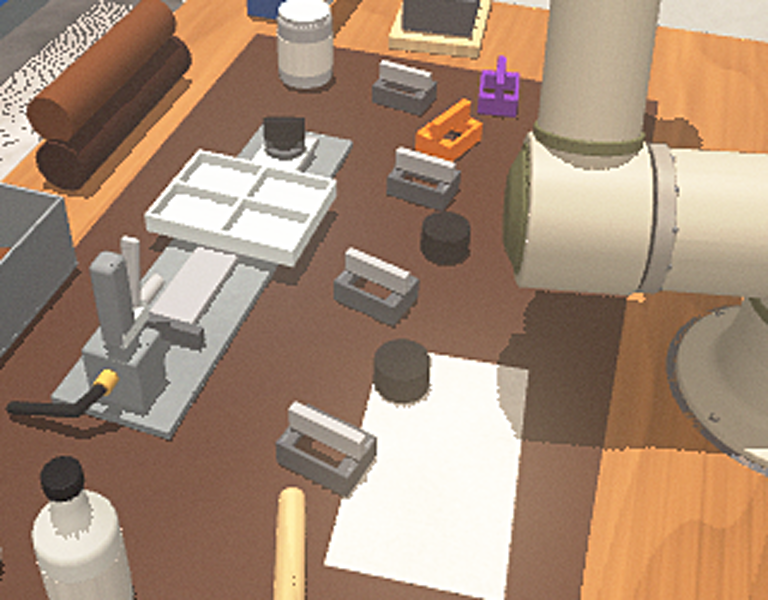

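Four grey steel dies are present, in the top crop at (132,307), (316,287), (486,284) and (645,215). The orange (576,287) and purple (683,319) ones are look-alikes, told apart by colour, and I will leave them alone. The tray at (367,136) has four empty pockets. The knob at (470,132) is turned about 75°, so it is tight. Next I measure the dies and tray precisely.

```bash
cat >> h.py <<'E'
from scipy.optimize import least_squares
def model_mask(c,x,y,yaw,z0=0):
    """silhouette of a die in camera c, 4x supersampled"""
    m=np.zeros((400*4,640*4),np.uint8); cs,sn=np.cos(yaw),np.sin(yaw)
    def fill(pts):
        q=np.array([px(c,(x+cs*a-sn*b,y+sn*a+cs*b,z0+h)) for a,b,h in pts]);cv2.fillConvexPoly(m,cv2.convexHull((q*4+2).round().astype(np.int32)),1)
    for b in(-25,25): fill([(a,b+d,h) for a in(-38,38) for d in(-2,2) for h in(0,28)])
    for a in(-36,36): fill([(a+d,b,h) for b in(-27,27) for d in(-2,2) for h in(0,28)])
    fill([(a,b,h) for a in(-38,38) for b in(-6,6) for h in(28,54)])
    return cv2.resize(m.astype(np.float32),(640,400),interpolation=cv2.INTER_AREA)
def bar(c,u,v,zt=54):
    """bright bar top near pixel: world centre and yaw at z=zt"""
    g=c["frame"].astype(int); hsv=cv2.cvtColor(c["frame"],cv2.COLOR_BGR2HSV)
    u,v=int(u),int(v); r=22; s=hsv[v-r:v+r,u-r:u+r]
    m=((s[...,2]>150)&(s[...,1]<50)).astype(np.uint8)
    n,lab,st,ce=cv2.connectedComponentsWithStats(m)
    k=min([i for i in range(1,n) if st[i,4]>20],key=lambda i:np.hypot(*(ce[i]-r)))
    vv,uu=np.nonzero(lab==k); P=np.array([ray(c,a+u-r,b+v-r,zt)[:2] for a,b in zip(uu,vv)])
    d=np.linalg.svd(P-P.mean(0),full_matrices=False)[2][0]; d=d*np.sign(d[0])
    q=(P-P.mean(0))@d
    return P.mean(0)+d*(q.max()+q.min())/2, np.degrees(np.arctan2(d[1],d[0])), np.ptp(q), len(P)
E
python3 - <<'E'
from h import *
cs={n:eyes.capture(n) for n in("top","side")}
for X in((406,231),(427,9),(432,-196),(517,-391)):
    for n in cs:
        try:
            b=bar(cs[n],*px(cs[n],(*X,54)));print(n,b[0].round(1),round(b[1],1),round(b[2],1),b[3])
        except Exception as e: print(n,e)
c=cs["top"]; hsv=cv2.cvtColor(c["frame"],cv2.COLOR_BGR2HSV)
# tray: bright blob at tray-top z=48
m=((hsv[...,2]>190)&(hsv[...,1]<40)).astype(np.uint8); m[:, :300]=0;m[:,368:]=0;m[210:]=0
m=cv2.morphologyEx(m,cv2.MORPH_CLOSE,np.ones((7,7)))
n,lab,st,ce=cv2.connectedComponentsWithStats(m);k=1+st[1:,4].argmax();print(st[k])
cn=max(cv2.findContours((lab==k).astype(np.uint8),0,2)[0],key=cv2.contourArea)
P=np.array([ray(c,*p[0],48)[:2] for p in cn],np.float32);print(cv2.minAreaRect(P))
for n in cs:
  for l in("tin","mug","weight1","glue_bottle","mallet","glue_brush"):
    for r in eyes.landmark_of(n,l): print(n,l,round(r["p"],2),w(cs[n],r["point"]).round())
E
```

```text
top [410.7 231.9] -12.0 71.7 88
side [399.7 240.4] 2.1 98.0 549
top [431.7  10.8] -13.4 73.7 103
side [431.4  15.5] -14.4 73.5 91
top [ 432.8 -194.9] -8.3 71.4 100
side [ 433.2 -182.1] 2.3 74.2 97
top [ 515.5 -394.8] -9.4 73.4 87
side [ 515.7 -390.6] -9.6 73.3 46
[ 312  125   56   64 3182]
((615.664794921875, -63.429969787597656), (158.7566375732422, 182.15957641601562), 88.36903381347656)
top tin 0.88 [ 675. -418.   -0.]
top mug 0.82 [673. 442.  -1.]
top mug 0.38 [540. 430.  -2.]
top weight1 0.88 [382. -97.   2.]
top weight1 0.68 [372. 118.   1.]
top weight1 0.36 [ 675. -416.    5.]
top glue_bottle 0.82 [539. 428.  -3.]
top mallet 0.72 [382. 411.  -2.]
top mallet 0.72 [661. -19.  32.]
top mallet 0.58 [374. 122.   1.]
top glue_brush 0.7 [ 299. -305.    2.]
top glue_brush 0.64 [373. 122.   1.]
side tin 0.74 [ 671. -410.    0.]
side mug 0.86 [671. 439.  -0.]
side weight1 0.94 [374. 123.  -3.]
side weight1 0.72 [381. -92.   4.]
side glue_bottle 0.58 [543. 431.   1.]
side mallet 0.73 [382. 419.  -1.]
side glue_brush 0.5 [626. 221. 157.]
```

```bash
python3 - <<'E'
from h import *
c=eyes.capture("top"); f=c["frame"]
hsv=cv2.cvtColor(f,cv2.COLOR_BGR2HSV)
for X in((410.7,231.9),(431.7,10.8),(432.8,-194.9),(515.5,-394.8)):
    u,v=[int(a) for a in px(c,(*X,54))]
    # fit bar: maximise mean brightness in the bar rect minus that of surroundings
    up=cv2.resize(hsv[v-25:v+25,u-25:u+25,2].astype(np.float32),None,fx=1,fy=1)
    best=None
    for yaw in np.radians(np.arange(-24,24,1.)):
        cs,sn=np.cos(yaw),np.sin(yaw)
        for dx in np.arange(-10,10.1,1.):
            for dy in np.arange(-10,10.1,1.):
                A,B=np.meshgrid(np.linspace(-46,46,47),np.linspace(-12,12,13))
                x=X[0]+dx+cs*A-sn*B;y=X[1]+dy+sn*A+cs*B
                R=np.array(c["R"]);t=np.array(c["t"]);q=R@np.stack([x.ravel(),y.ravel(),0*x.ravel()+54])+t[:,None]
                uu=(c["fx"]*q[0]/q[2]+c["cx"]-u+25).reshape(A.shape).astype(np.float32);vv=(c["fy"]*q[1]/q[2]+c["cy"]-v+25).reshape(A.shape).astype(np.float32)
                I=cv2.remap(up,uu,vv,cv2.INTER_LINEAR); ins=(abs(A)<38)&(abs(B)<6)
                s=I[ins].mean()-I[~ins].mean()
                if best is None or s>best[0]: best=(s,X[0]+dx,X[1]+dy,np.degrees(yaw))
    print(np.round(best,1))
for p in((312.3,125.1),(360.4,125.5),(360.9,190.6),(311.5,188.9)): print(ray(c,*p,48).round(1))
E=lambda r:cv2.resize(f[r[0]:r[1],r[2]:r[3]],None,fx=7,fy=7,interpolation=cv2.INTER_NEAREST)
a=E((117,200,305,400)); cv2.imwrite("pics/tray.png",a)
b=np.hstack([cv2.resize(f[v-18:v+18,u-14:u+14],None,fx=7,fy=7,interpolation=cv2.INTER_NEAREST) for u,v in [[int(a) for a in px(c,(*X,54))] for X in((410.7,231.9),(431.7,10.8),(432.8,-194.9),(515.5,-394.8))]])
cv2.imwrite("pics/dies.png",b)
E
```

```text
[ 71.9 412.7 231.9 -12. ]
[ 86.7 431.7  10.8 -14. ]
[  99.5  432.8 -194.9   -8. ]
[  98.9  514.5 -394.8   -9. ]
[708.5  12.5  48. ]
[ 706.2 -126.3   48. ]
[ 516.1 -122.7   48. ]
[522.6  16.9  48. ]
```

View pics/tray.png

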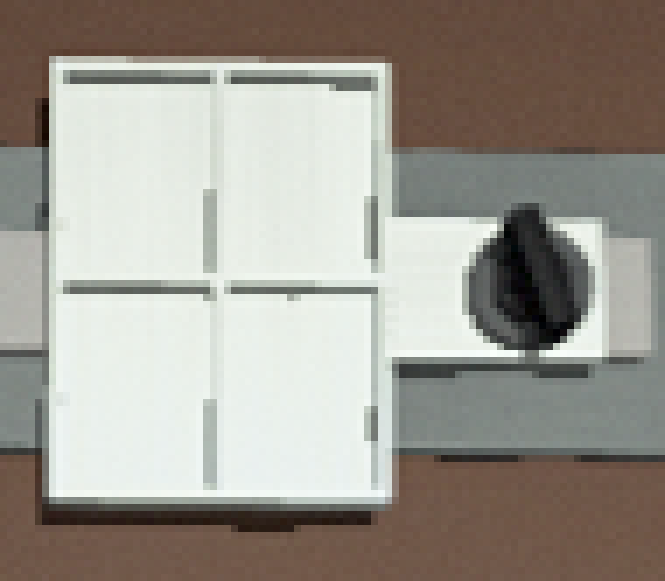

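View pics/dies.png

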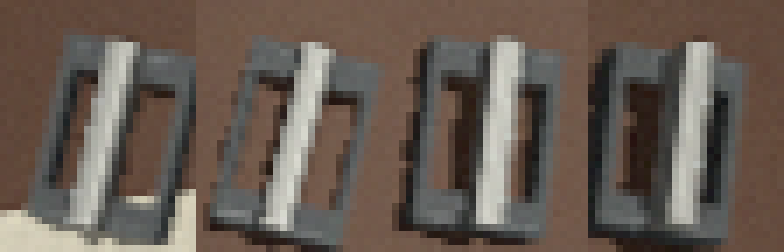

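```bash
python3 - <<'E'
from h import *
c=eyes.capture("top")
P=[ray(c,305+a/7-.5,117+b/7-.5,48)[:2] for a,b in((50,60),(390,64),(44,497),(396,499),(216,281))]
P=np.array(P);print(P.round(1),P[:4].mean(0).round(1),"x size",np.linalg.norm(P[0]-P[2]),np.linalg.norm(P[1]-P[3]),"y",np.linalg.norm(P[0]-P[1]),np.linalg.norm(P[2]-P[3]))
d=P[0]+P[1]-P[2]-P[3];print("yaw",np.degrees(np.arctan2(d[1],d[0])));d=P[0]+P[2]-P[1]-P[3];print("yaw",np.degrees(np.arctan2(-d[0],d[1])))
for a,b in((50,155),(640,155),(50,452),(640,455)):print("base",ray(c,305+a/7-.5,117+b/7-.5,12)[:2].round(1))
for a,b in((527,205),(545,345)): print("knob bar",ray(c,305+a/7-.5,117+b/7-.5,78)[:2].round(1))
c=eyes.capture("side")
for l in("pocket0","gun_grip","knob_grip"): print(l,[ (w(c,r["point"]).round(0),round(r["p"],2)) for r in eyes.landmark_of("side",l)])
E
```

```text
[[ 708.7   14.4]
 [ 705.7 -125.8]
 [ 526.7   18.9]
 [ 524.2 -123.4]
 [ 615.   -52.2]] [616.3 -54. ] x size 182.04803854078648 181.58616489200068 y 140.20028037147245 142.32269200273507
yaw -1.0781563292297818
yaw -1.0952588181781169
base [678.2  14.9]
base [ 675.8 -234.7]
base [551.2  16.4]
base [ 547.1 -229.9]
knob bar [ 638.  -175.9]
knob bar [ 580.8 -181.3]
pocket0 [(array([574., -83.,  33.]), 0.96), (array([574., -18.,  33.]), 0.9), (array([666., -25.,  33.]), 0.76), (array([660., -85.,  38.]), 0.75)]
gun_grip [(array([626., 224., 160.]), 0.68)]
knob_grip [(array([ 615., -177.,   65.]), 0.65), (array([ 515., -392.,    3.]), 0.54), (array([671., 441.,  -1.]), 0.22)]
```

Measured with the top camera:

| Thing | x, y (mm) | Yaw |
|---|---|---|
| Tray centre | (616, −53.5) | −1.1° |
| Die at (645,215) in the crop | (515, −395) | −9.4° |
| Die at (486,284) | (433, −195) | −8.5° |
| Die at (316,287) | (432, 11) | −13.5° |
| Die at (132,307) | (411, 232) | −12° |

The picture confirms all four are grey steel. The tray measures 182 x 141 mm against the given 183 x 139, so the fit is sound. I start with the rightmost die.

Emit:
step_arm(
  increments=[
    {"dz":0.7,"wz":0.96},
    {"dz":0.7,"wz":0.96},
    {"dz":0.7,"wz":0.96},
    {"dz":0.7,"wz":0.96},
    {"dz":0.7,"wz":0.96},
  ],
  fingers=40,
  squeeze=60,
)

```text
invalid input at $.increments[0]: expected keys dx, dy, dz, wx, wy, wz
```

Emit:
step_arm(
  increments=[
    {"dz":0.7,"wz":0.97},
    {"dx":1,"dy":-0.462},
    {"dx":1,"dy":-0.462},
    {"dx":1,"dy":-0.462},
    {"dx":1,"dy":-0.462},
  ],
)

```text
invalid input at $.increments[0]: expected keys dx, dy, dz, wx, wy, wz
```

Emit:
step_arm(
  increments=[
    {"dx":1,"dy":-0.462},
    {"dx":1,"dy":-0.462},
    {"dx":1,"dy":-0.462},
    {"dx":1,"dy":-0.462},
    {"dx":1,"dy":-0.462},
  ],
)

```text
invalid input at $.increments[0]: expected keys dx, dy, dz, wx, wy, wz
```

Emit:
step_arm(
  increments=[
    {"dx":1,"dy":-0.462},
    {"dx":1,"dy":-0.462},
    {"dx":0},
    {"dx":0},
  ],
)

```text
invalid input at $.increments[0]: expected keys dx, dy, dz, wx, wy, wz
```

Emit:
step_arm(
  increments=[
    {"dx":0,"dy":0,"dz":0.7,"wx":0,"wy":0,"wz":0.96},
    {"dx":0,"dy":0,"dz":0.7,"wx":0,"wy":0,"wz":0.96},
    {"dx":0,"dy":0,"dz":0.7,"wx":0,"wy":0,"wz":0.96},
    {"dx":0,"dy":0,"dz":0.7,"wx":0,"wy":0,"wz":0.96},
    {"dx":0,"dy":0,"dz":0.7,"wx":0,"wy":0,"wz":0.96},
  ],
  fingers=40,
  squeeze=60,
)

```text
time_s: 2.4
eef_pos: [223.0, -475.3, 168.2]
ee_rot: [0.0, 0.999, -0.034, 0.0]
force: [-0.5, 0.6, -0.4]
grip_width: 0.469
grip_force: 0.0
```

Emit:
step_arm(
  increments=[
    {"dx":0,"dy":0,"dz":0.7,"wx":0,"wy":0,"wz":0.97},
    {"dx":1,"dy":-0.462,"dz":0,"wx":0,"wy":0,"wz":0},
    {"dx":1,"dy":-0.462,"dz":0,"wx":0,"wy":0,"wz":0},
    {"dx":1,"dy":-0.462,"dz":0,"wx":0,"wy":0,"wz":0},
    {"dx":1,"dy":-0.462,"dz":0,"wx":0,"wy":0,"wz":0},
  ],
)

```text
time_s: 2.9
eef_pos: [330.3, -445.8, 151.3]
ee_rot: [0.0, 0.997, -0.083, 0.0]
force: [-0.3, 0.2, 0.6]
grip_width: 0.47
grip_force: 0.0
```

Emit:
step_arm(
  increments=[
    {"dx":1,"dy":-0.462,"dz":0,"wx":0,"wy":0,"wz":0},
    {"dx":1,"dy":-0.462,"dz":0,"wx":0,"wy":0,"wz":0},
    {"dx":1,"dy":-0.462,"dz":0,"wx":0,"wy":0,"wz":0},
    {"dx":1,"dy":-0.462,"dz":0,"wx":0,"wy":0,"wz":0},
    {"dx":1,"dy":-0.462,"dz":0,"wx":0,"wy":0,"wz":0},
  ],
)

```text
time_s: 3.4
eef_pos: [463.2, -409.4, 151.2]
ee_rot: [-0.0, 0.997, -0.083, -0.0]
force: [1.1, -0.0, 0.7]
grip_width: 0.467
grip_force: 0.0
```

Emit:
step_arm(
  increments=[
    {"dx":1,"dy":-0.462,"dz":0,"wx":0,"wy":0,"wz":0},
    {"dx":1,"dy":-0.462,"dz":0,"wx":0,"wy":0,"wz":0},
    {"dx":0,"dy":0,"dz":0,"wx":0,"wy":0,"wz":0},
    {"dx":0,"dy":0,"dz":0,"wx":0,"wy":0,"wz":0},
  ],
)

```text
time_s: 3.8
eef_pos: [515.2, -395.0, 150.9]
ee_rot: [-0.0, 0.997, -0.082, -0.0]
force: [-0.1, -0.1, -0.4]
grip_width: 0.465
grip_force: 0.0
```

Emit:
step_arm(
  increments=[
    {"dx":0,"dy":0,"dz":0.93,"wx":0,"wy":0,"wz":0},
    {"dx":0,"dy":0,"dz":0.93,"wx":0,"wy":0,"wz":0},
    {"dx":0,"dy":0,"dz":0.93,"wx":0,"wy":0,"wz":0},
    {"dx":0,"dy":0,"dz":0.93,"wx":0,"wy":0,"wz":0},
    {"dx":0,"dy":0,"dz":0,"wx":0,"wy":0,"wz":0},
  ],
)

```text
time_s: 4.3
eef_pos: [513.2, -394.6, 55.3]
ee_rot: [-0.002, 0.997, -0.083, -0.002]
force: [0.5, 0.1, -0.0]
grip_width: 0.468
grip_force: 0.0
```

Emit:
step_arm(
  increments=[
    {"dx":0,"dy":0,"dz":0,"wx":0,"wy":0,"wz":0},
    {"dx":0,"dy":0,"dz":0,"wx":0,"wy":0,"wz":0},
    {"dx":0,"dy":0,"dz":0,"wx":0,"wy":0,"wz":0},
    {"dx":0,"dy":0,"dz":0,"wx":0,"wy":0,"wz":0},
    {"dx":0,"dy":0,"dz":0,"wx":0,"wy":0,"wz":0},
  ],
  fingers=0,
)

```text
time_s: 4.8
eef_pos: [515.6, -396.1, 60.2]
ee_rot: [0.001, 0.997, -0.083, 0.001]
force: [-2.1, -0.7, 7.1]
grip_width: 0.124
grip_force: 62.4
```

Emit:
step_arm(
  increments=[
    {"dx":0,"dy":0,"dz":-0.3,"wx":0,"wy":0,"wz":0},
    {"dx":0,"dy":0,"dz":-0.9,"wx":0,"wy":0,"wz":0},
    {"dx":0,"dy":0,"dz":-1,"wx":0,"wy":0,"wz":0},
    {"dx":0,"dy":0,"dz":-1,"wx":0,"wy":0,"wz":0},
    {"dx":0,"dy":0,"dz":-1,"wx":0,"wy":0,"wz":0},
  ],
)

```text
time_s: 5.3
eef_pos: [515.1, -395.0, 164.7]
ee_rot: [-0.0, 0.997, -0.083, -0.0]
force: [0.9, -0.1, -1.5]
grip_width: 0.123
grip_force: 61.2
```

Emit:
step_arm(
  increments=[
    {"dx":0,"dy":0,"dz":0,"wx":0,"wy":0,"wz":-0.7},
    {"dx":0,"dy":0,"dz":0,"wx":0,"wy":0,"wz":-0.7},
    {"dx":0.427,"dy":-0.953,"dz":0,"wx":0,"wy":0,"wz":0},
    {"dx":0.427,"dy":-0.953,"dz":0,"wx":0,"wy":0,"wz":0},
    {"dx":0.427,"dy":-0.953,"dz":0,"wx":0,"wy":0,"wz":0},
  ],
)

```text
time_s: 5.8
eef_pos: [548.7, -323.4, 163.7]
ee_rot: [-0.0, 1.0, -0.01, -0.0]
force: [0.3, -0.2, -2.0]
grip_width: 0.119
grip_force: 61.2
```

Emit:
step_arm(
  increments=[
    {"dx":0.427,"dy":-0.953,"dz":0,"wx":0,"wy":0,"wz":0},
    {"dx":0.427,"dy":-0.953,"dz":0,"wx":0,"wy":0,"wz":0},
    {"dx":0.427,"dy":-0.953,"dz":0,"wx":0,"wy":0,"wz":0},
    {"dx":0.427,"dy":-0.953,"dz":0,"wx":0,"wy":0,"wz":0},
    {"dx":0.427,"dy":-0.953,"dz":0,"wx":0,"wy":0,"wz":0},
  ],
)

```text
time_s: 6.3
eef_pos: [604.4, -205.1, 163.7]
ee_rot: [-0.0, 1.0, -0.009, -0.0]
force: [0.2, -0.6, -1.6]
grip_width: 0.118
grip_force: 61.2
```

Emit:
step_arm(
  increments=[
    {"dx":0.427,"dy":-0.953,"dz":0,"wx":0,"wy":0,"wz":0},
    {"dx":0.427,"dy":-0.953,"dz":0,"wx":0,"wy":0,"wz":0},
    {"dx":0.427,"dy":-0.953,"dz":0,"wx":0,"wy":0,"wz":0},
    {"dx":0.427,"dy":-0.953,"dz":0,"wx":0,"wy":0,"wz":0},
    {"dx":0.427,"dy":-0.953,"dz":0,"wx":0,"wy":0,"wz":0},
  ],
)

```text
time_s: 6.8
eef_pos: [660.0, -87.0, 163.7]
ee_rot: [-0.0, 1.0, -0.009, -0.0]
force: [-0.1, 0.4, -1.8]
grip_width: 0.124
grip_force: 61.2
```

Emit:
step_arm(
  increments=[
    {"dx":0,"dy":0,"dz":0,"wx":0,"wy":0,"wz":0},
    {"dx":0,"dy":0,"dz":0,"wx":0,"wy":0,"wz":0},
  ],
)

```text
time_s: 7.0
eef_pos: [659.7, -87.9, 163.4]
ee_rot: [0.0, 1.0, -0.009, -0.0]
force: [0.8, -0.1, -1.7]
grip_width: 0.126
grip_force: 61.2
```

```bash
python3 - <<'E'
from h import *
c=eyes.capture("side");X=px(c,ctrl.sense()["eef_pos"]);u,v=map(int,X)
cv2.imwrite("pics/hold1.png",cv2.resize(c["frame"][v-55:v+75,u-80:u+80],None,fx=4.5,fy=4.5,interpolation=cv2.INTER_CUBIC)); print(u,v)
E
```

```text
269 167
```

View pics/hold1.png

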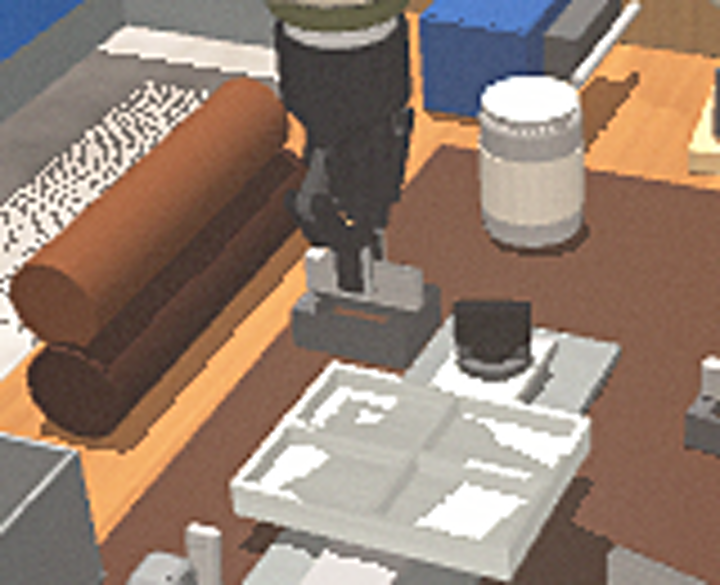

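The die is held level above the tray. In the crop the bar is at (365,280) and the pocket corner at (350,400). I lower it and release just above the floor.

Emit:
step_arm(
  increments=[
    {"dx":0,"dy":0,"dz":0.9,"wx":0,"wy":0,"wz":0},
    {"dx":0,"dy":0,"dz":0.8,"wx":0,"wy":0,"wz":0},
    {"dx":0,"dy":0,"dz":0.5,"wx":0,"wy":0,"wz":0},
    {"dx":0,"dy":0,"dz":0.3,"wx":0,"wy":0,"wz":0},
    {"dx":0,"dy":0,"dz":0,"wx":0,"wy":0,"wz":0},
  ],
)

```text
time_s: 7.55
eef_pos: [659.5, -88.6, 100.2]
ee_rot: [-0.0, 1.0, -0.01, -0.001]
force: [-0.1, -0.3, -1.9]
grip_width: 0.124
grip_force: 61.3
```

Emit:
step_arm(
  increments=[
    {"dx":0,"dy":0,"dz":0.1,"wx":0,"wy":0,"wz":0},
    {"dx":0,"dy":0,"dz":0.1,"wx":0,"wy":0,"wz":0},
    {"dx":0,"dy":0,"dz":0,"wx":0,"wy":0,"wz":0},
    {"dx":0,"dy":0,"dz":0,"wx":0,"wy":0,"wz":0},
  ],
)

```text
time_s: 7.95
eef_pos: [659.9, -88.2, 96.1]
ee_rot: [0.0, 1.0, -0.009, 0.0]
force: [0.3, -0.3, -1.7]
grip_width: 0.124
grip_force: 61.3
```

Emit:
step_arm(
  increments=[
    {"dx":0,"dy":0,"dz":0.08,"wx":0,"wy":0,"wz":0},
    {"dx":0,"dy":0,"dz":0.04,"wx":0,"wy":0,"wz":0},
    {"dx":0,"dy":0,"dz":0,"wx":0,"wy":0,"wz":0},
    {"dx":0,"dy":0,"dz":0,"wx":0,"wy":0,"wz":0},
  ],
)

```text
time_s: 8.35
eef_pos: [660.0, -88.2, 94.2]
ee_rot: [0.0, 1.0, -0.009, 0.001]
force: [-3.4, 1.6, 8.5]
grip_width: 0.123
grip_force: 62.4
```

Emit:
step_arm(
  increments=[
    {"dx":0,"dy":0,"dz":0,"wx":0,"wy":0,"wz":0},
    {"dx":0,"dy":0,"dz":0,"wx":0,"wy":0,"wz":0},
    {"dx":0,"dy":0,"dz":0,"wx":0,"wy":0,"wz":0},
    {"dx":0,"dy":0,"dz":-0.3,"wx":0,"wy":0,"wz":0},
  ],
  fingers=36,
)

```text
time_s: 8.75
eef_pos: [659.3, -88.1, 99.4]
ee_rot: [-0.0, 1.0, -0.009, -0.001]
force: [0.3, -0.4, -0.3]
grip_width: 0.421
grip_force: 0.0
```

Emit:
step_arm(
  increments=[
    {"dx":0,"dy":0,"dz":-1,"wx":0,"wy":0,"wz":0},
    {"dx":0,"dy":0,"dz":-1,"wx":0,"wy":0,"wz":0},
    {"dx":-1,"dy":1,"dz":-0.8,"wx":0,"wy":0,"wz":0},
    {"dx":-1,"dy":1,"dz":0,"wx":0,"wy":0,"wz":0},
    {"dx":-1,"dy":0.5,"dz":0,"wx":0,"wy":0,"wz":0},
  ],
)

```text
time_s: 9.25
eef_pos: [582.9, -150.9, 171.4]
ee_rot: [0.001, 1.0, -0.01, 0.001]
force: [0.0, -0.8, -0.7]
grip_width: 0.421
grip_force: 0.0
```

Emit:
step_arm(
  increments=[
    {"dx":-1,"dy":0.5,"dz":0,"wx":0,"wy":0,"wz":0},
    {"dx":-1,"dy":0.5,"dz":0,"wx":0,"wy":0,"wz":0},
    {"dx":-1,"dy":0.5,"dz":0,"wx":0,"wy":0,"wz":0},
    {"dx":-1,"dy":0.5,"dz":0,"wx":0,"wy":0,"wz":0},
    {"dx":-1,"dy":0,"dz":0,"wx":0,"wy":0,"wz":0.6},
  ],
)

```text
time_s: 9.75
eef_pos: [456.8, -198.1, 170.9]
ee_rot: [0.0, 0.999, -0.042, 0.0]
force: [-0.9, 0.4, -0.0]
grip_width: 0.424
grip_force: 0.0
```

Emit:
step_arm(
  increments=[
    {"dx":0,"dy":0,"dz":0,"wx":0,"wy":0,"wz":0.63},
    {"dx":0,"dy":0,"dz":0,"wx":0,"wy":0,"wz":0},
    {"dx":0,"dy":0,"dz":0,"wx":0,"wy":0,"wz":0},
  ],
)

```text
time_s: 10.05
eef_pos: [458.1, -197.0, 170.7]
ee_rot: [0.0, 0.997, -0.073, 0.0]
force: [0.0, -0.4, -0.2]
grip_width: 0.42
grip_force: 0.0
```

```bash
cat >> h.py <<'E'
import sys
def fitbar(c,x0,y0,zt,r=12,yaws=np.arange(-24,24,1.)):
    """best bar-top rectangle (76x12 at height zt) near x0,y0: score,x,y,yaw"""
    V=cv2.cvtColor(c["frame"],cv2.COLOR_BGR2HSV)[...,2].astype(np.float32); R=np.array(c["R"]);t=np.array(c["t"])
    A,B=np.meshgrid(np.linspace(-46,46,47),np.linspace(-12,12,13)); ins=(abs(A)<38)&(abs(B)<6); best=(-1e9,)
    for yaw in np.radians(yaws):
        cs,sn=np.cos(yaw),np.sin(yaw)
        for dx in np.arange(-r,r+.1,1.):
            for dy in np.arange(-r,r+.1,1.):
                q=R@np.stack([(x0+dx+cs*A-sn*B).ravel(),(y0+dy+sn*A+cs*B).ravel(),np.full(A.size,zt)])+t[:,None]
                I=cv2.remap(V,(c["fx"]*q[0]/q[2]+c["cx"]).reshape(A.shape).astype(np.float32),(c["fy"]*q[1]/q[2]+c["cy"]).reshape(A.shape).astype(np.float32),cv2.INTER_LINEAR)
                s=I[ins].mean()-I[~ins].mean()
                if s>best[0]: best=(s,x0+dx,y0+dy,np.degrees(yaw))
    return np.round(best,1)
def dies(lo=0.3):
    for n in("top","side"):
        c=eyes.capture(n); print(n,[(*w(c,r["point"]).round(),round(r["p"],2)) for r in eyes.landmark_of(n,"die_a")])
    return c
def goto(x,y,z,yaw):
    s=ctrl.sense();p=s["eef_pos"];q=s["ee_rot"];f=2*np.arctan2(q[2],q[1]);g=np.radians(yaw)
    d=np.array([x,y])-p[:2]; print("wz first",round((np.degrees(f)-yaw)/6,2),"then dx,dy,dz units",round((np.cos(g)*d[0]+np.sin(g)*d[1])/25,2),round((np.sin(g)*d[0]-np.cos(g)*d[1])/25,2),round((p[2]-z)/25,2),"now",p.round(1),round(np.degrees(f),1))
E
python3 - <<'E'
from h import *
dies(); c=eyes.capture("top")
print(fitbar(c,660,-88,88,8,np.arange(-6,6,1.)),fitbar(c,432,11,54))
v,u=117,305
cv2.imwrite("pics/p1.png",cv2.resize(c["frame"][110:250,300:420],None,fx=4.2,fy=4.2,interpolation=cv2.INTER_CUBIC))
goto(432.8,-194.9,150,-8.5)
E
```

```text
top [(np.float64(407.0), np.float64(229.0), np.float64(-0.0), 0.92), (np.float64(660.0), np.float64(-89.0), np.float64(36.0), 0.69), (np.float64(391.0), np.float64(-434.0), np.float64(2.0), 0.63), (np.float64(428.0), np.float64(-310.0), np.float64(3.0), 0.58), (np.float64(427.0), np.float64(10.0), np.float64(-0.0), 0.57)]
side [(np.float64(435.0), np.float64(13.0), np.float64(-3.0), 0.94), (np.float64(431.0), np.float64(-300.0), np.float64(1.0), 0.81), (np.float64(662.0), np.float64(-85.0), np.float64(35.0), 0.78), (np.float64(390.0), np.float64(-437.0), np.float64(6.0), 0.75), (np.float64(412.0), np.float64(236.0), np.float64(1.0), 0.7), (np.float64(434.0), np.float64(-191.0), np.float64(-2.0), 0.57)]
[ 55.2 660.  -94.    5. ] [ 84.3 431.   11.  -14. ]
wz first 0.02 then dx,dy,dz units -1.0 0.07 0.81 now [ 457.9 -196.8  170.2] -8.4
```

View pics/p1.png

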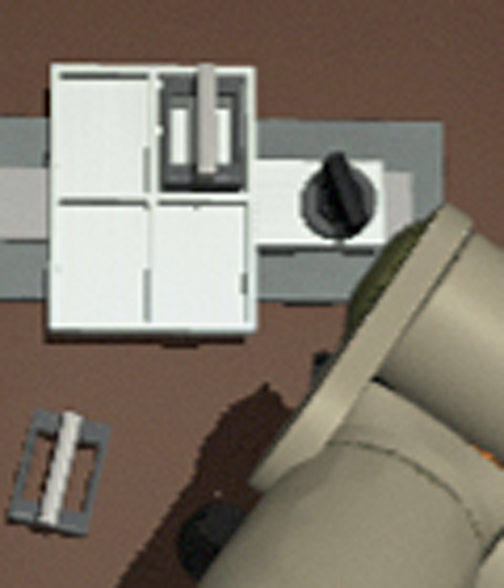

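The first die sits flat in its pocket, with its bar at (207,117) in the crop. The die at (433,−195) was seen by the side camera and has not moved, so it is next.

Emit:
step_arm(
  increments=[
    {"dx":-1,"dy":0.07,"dz":0.6,"wx":0,"wy":0,"wz":0},
    {"dx":0,"dy":0,"dz":1,"wx":0,"wy":0,"wz":0},
    {"dx":0,"dy":0,"dz":1,"wx":0,"wy":0,"wz":0},
    {"dx":0,"dy":0,"dz":1,"wx":0,"wy":0,"wz":0},
    {"dx":0,"dy":0,"dz":0.75,"wx":0,"wy":0,"wz":0},
  ],
  fingers=40,
)

```text
time_s: 10.8
eef_pos: [432.5, -194.7, 60.2]
ee_rot: [-0.0, 0.997, -0.073, -0.0]
force: [-0.5, 0.2, 0.2]
grip_width: 0.468
grip_force: 0.0
```

Emit:
step_arm(
  increments=[
    {"dx":0,"dy":0,"dz":0,"wx":0,"wy":0,"wz":0},
    {"dx":0,"dy":0,"dz":0,"wx":0,"wy":0,"wz":0},
  ],
)

```text
time_s: 11.0
eef_pos: [433.0, -195.1, 62.0]
ee_rot: [0.0, 0.997, -0.074, 0.0]
force: [0.4, -0.3, 0.4]
grip_width: 0.47
grip_force: 0.0
```

Emit:
step_arm(
  increments=[
    {"dx":0,"dy":0,"dz":0,"wx":0,"wy":0,"wz":0},
    {"dx":0,"dy":0,"dz":0,"wx":0,"wy":0,"wz":0},
    {"dx":0,"dy":0,"dz":0,"wx":0,"wy":0,"wz":0},
    {"dx":0,"dy":0,"dz":0,"wx":0,"wy":0,"wz":0},
    {"dx":0,"dy":0,"dz":0,"wx":0,"wy":0,"wz":0},
  ],
  fingers=0,
)

```text
time_s: 11.5
eef_pos: [433.2, -195.2, 62.5]
ee_rot: [0.001, 0.997, -0.074, 0.001]
force: [-0.6, 0.9, 7.2]
grip_width: 0.124
grip_force: 60.3
```

Emit:
step_arm(
  increments=[
    {"dx":0,"dy":0,"dz":-0.3,"wx":0,"wy":0,"wz":0},
    {"dx":0,"dy":0,"dz":-0.9,"wx":0,"wy":0,"wz":0},
    {"dx":0,"dy":0,"dz":-1,"wx":0,"wy":0,"wz":0},
    {"dx":0,"dy":0,"dz":-1,"wx":0,"wy":0,"wz":-0.6},
    {"dx":0,"dy":0,"dz":-1,"wx":0,"wy":0,"wz":-0.6},
  ],
)

```text
time_s: 12.0
eef_pos: [432.4, -194.7, 167.9]
ee_rot: [-0.0, 1.0, -0.01, -0.0]
force: [0.9, -0.6, -3.2]
grip_width: 0.12
grip_force: 59.1
```

```bash
python3 - <<'E'
from h import *
goto(570.9,-86.6,165,-1.1)
E
```

```text
wz first -0.0 then dx,dy,dz units 5.46 -4.43 0.11 now [ 432.4 -194.7  167.9] -1.1
```

Emit:
step_arm(
  increments=[
    {"dx":0.91,"dy":-0.738,"dz":0,"wx":0,"wy":0,"wz":0},
    {"dx":0.91,"dy":-0.738,"dz":0,"wx":0,"wy":0,"wz":0},
    {"dx":0.91,"dy":-0.738,"dz":0,"wx":0,"wy":0,"wz":0},
    {"dx":0.91,"dy":-0.738,"dz":0,"wx":0,"wy":0,"wz":0},
    {"dx":0.91,"dy":-0.738,"dz":0,"wx":0,"wy":0,"wz":0},
  ],
)

```text
time_s: 12.5
eef_pos: [549.1, -104.2, 166.8]
ee_rot: [-0.0, 1.0, -0.011, -0.0]
force: [-0.7, -0.8, -2.2]
grip_width: 0.119
grip_force: 59.1
```

Emit:
step_arm(
  increments=[
    {"dx":0.91,"dy":-0.738,"dz":0,"wx":0,"wy":0,"wz":0},
    {"dx":0,"dy":0,"dz":0,"wx":0,"wy":0,"wz":0},
    {"dx":0,"dy":0,"dz":0,"wx":0,"wy":0,"wz":0},
  ],
)

```text
time_s: 12.8
eef_pos: [571.3, -87.0, 166.4]
ee_rot: [-0.0, 1.0, -0.011, -0.001]
force: [0.2, 0.7, -2.6]
grip_width: 0.123
grip_force: 59.1
```

```bash
python3 - <<'E'
from h import *
goto(570.9,-86.6,97,-1.1)
E
```

```text
wz first -0.02 then dx,dy,dz units -0.02 -0.01 2.78 now [571.3 -87.  166.4] -1.2
```

Emit:
step_arm(
  increments=[
    {"dx":0,"dy":0,"dz":0.9,"wx":0,"wy":0,"wz":0},
    {"dx":0,"dy":0,"dz":0.8,"wx":0,"wy":0,"wz":0},
    {"dx":0,"dy":0,"dz":0.6,"wx":0,"wy":0,"wz":0},
    {"dx":0,"dy":0,"dz":0.3,"wx":0,"wy":0,"wz":0},
    {"dx":0,"dy":0,"dz":0.1,"wx":0,"wy":0,"wz":0},
  ],
)

```text
time_s: 13.3
eef_pos: [571.0, -87.7, 98.7]
ee_rot: [-0.0, 1.0, -0.011, -0.001]
force: [0.5, -0.5, -1.6]
grip_width: 0.121
grip_force: 64.2
```

Emit:
step_arm(
  increments=[
    {"dx":0,"dy":0,"dz":0.08,"wx":0,"wy":0,"wz":0},
    {"dx":0,"dy":0,"dz":0.05,"wx":0,"wy":0,"wz":0},
    {"dx":0,"dy":0,"dz":0,"wx":0,"wy":0,"wz":0},
    {"dx":0,"dy":0,"dz":0,"wx":0,"wy":0,"wz":0},
  ],
)

```text
time_s: 13.7
eef_pos: [571.9, -87.4, 96.7]
ee_rot: [0.0, 1.0, -0.011, 0.001]
force: [-2.2, 0.1, 4.0]
grip_width: 0.12
grip_force: 65.3
```

Emit:
step_arm(
  increments=[
    {"dx":0,"dy":0,"dz":0,"wx":0,"wy":0,"wz":0},
    {"dx":0,"dy":0,"dz":0,"wx":0,"wy":0,"wz":0},
    {"dx":0,"dy":0,"dz":0,"wx":0,"wy":0,"wz":0},
    {"dx":0,"dy":0,"dz":-0.3,"wx":0,"wy":0,"wz":0},
    {"dx":0,"dy":0,"dz":-1,"wx":0,"wy":0,"wz":0},
  ],
  fingers=36,
)

```text
time_s: 14.2
eef_pos: [570.6, -87.0, 127.1]
ee_rot: [-0.001, 1.0, -0.011, -0.002]
force: [0.1, -0.4, -0.1]
grip_width: 0.419
grip_force: 0.0
```

Emit:
step_arm(
  increments=[
    {"dx":0,"dy":0,"dz":-1,"wx":0,"wy":0,"wz":0},
    {"dx":-0.94,"dy":-0.63,"dz":-0.7,"wx":0,"wy":0,"wz":0},
    {"dx":-0.94,"dy":-0.63,"dz":0,"wx":0,"wy":0,"wz":0},
    {"dx":-0.94,"dy":-0.63,"dz":0,"wx":0,"wy":0,"wz":0},
    {"dx":-0.94,"dy":-0.63,"dz":0,"wx":0,"wy":0,"wz":0},
  ],
)

```text
time_s: 14.7
eef_pos: [478.2, -21.7, 171.4]
ee_rot: [0.0, 1.0, -0.011, 0.0]
force: [0.3, 0.9, -0.1]
grip_width: 0.422
grip_force: 0.0
```

Emit:
step_arm(
  increments=[
    {"dx":-0.94,"dy":-0.63,"dz":0,"wx":0,"wy":0,"wz":0},
    {"dx":-0.94,"dy":-0.63,"dz":0,"wx":0,"wy":0,"wz":0.69},
    {"dx":0,"dy":0,"dz":0,"wx":0,"wy":0,"wz":0.69},
    {"dx":0,"dy":0,"dz":0,"wx":0,"wy":0,"wz":0.69},
    {"dx":0,"dy":0,"dz":0,"wx":0,"wy":0,"wz":0},
  ],
)

```text
time_s: 15.2
eef_pos: [432.9, 10.3, 171.4]
ee_rot: [0.0, 0.993, -0.119, 0.001]
force: [0.1, -0.5, 0.4]
grip_width: 0.421
grip_force: 0.0
```

```bash
python3 - <<'E'
from h import *
dies(); goto(431.7,10.8,64,-13.5)
E
```

```text
top [(np.float64(572.0), np.float64(-89.0), np.float64(35.0), 0.91), (np.float64(392.0), np.float64(-435.0), np.float64(1.0), 0.76), (np.float64(661.0), np.float64(-89.0), np.float64(33.0), 0.71), (np.float64(406.0), np.float64(230.0), np.float64(1.0), 0.64), (np.float64(429.0), np.float64(-308.0), np.float64(-1.0), 0.62), (np.float64(428.0), np.float64(12.0), np.float64(2.0), 0.44)]
side [(np.float64(391.0), np.float64(-438.0), np.float64(5.0), 0.88), (np.float64(433.0), np.float64(15.0), np.float64(-3.0), 0.86), (np.float64(663.0), np.float64(-87.0), np.float64(35.0), 0.65), (np.float64(572.0), np.float64(-86.0), np.float64(35.0), 0.63), (np.float64(411.0), np.float64(234.0), np.float64(-3.0), 0.6), (np.float64(429.0), np.float64(-298.0), np.float64(1.0), 0.55)]
wz first -0.02 then dx,dy,dz units -0.05 -0.01 4.28 now [432.8  10.2 170.9] -13.6
```

Both placed dies sit in their pockets, at floor height 35. The die at (432,11) is unmoved, so I take it now.

Emit:
step_arm(
  increments=[
    {"dx":-0.05,"dy":0,"dz":0.9,"wx":0,"wy":0,"wz":0},
    {"dx":0,"dy":0,"dz":1,"wx":0,"wy":0,"wz":0},
    {"dx":0,"dy":0,"dz":1,"wx":0,"wy":0,"wz":0},
    {"dx":0,"dy":0,"dz":0.9,"wx":0,"wy":0,"wz":0},
    {"dx":0,"dy":0,"dz":0.48,"wx":0,"wy":0,"wz":0},
  ],
  fingers=40,
)

```text
time_s: 15.9
eef_pos: [430.9, 10.6, 62.3]
ee_rot: [-0.0, 0.993, -0.119, -0.001]
force: [0.3, -1.0, -0.2]
grip_width: 0.467
grip_force: 0.0
```

Emit:
step_arm(
  increments=[
    {"dx":0,"dy":0,"dz":0,"wx":0,"wy":0,"wz":0},
    {"dx":0,"dy":0,"dz":0,"wx":0,"wy":0,"wz":0},
  ],
)

```text
time_s: 16.1
eef_pos: [431.8, 10.5, 64.2]
ee_rot: [0.0, 0.993, -0.119, 0.0]
force: [0.0, 0.6, 0.6]
grip_width: 0.469
grip_force: 0.0
```

Emit:
step_arm(
  increments=[
    {"dx":0,"dy":0,"dz":0,"wx":0,"wy":0,"wz":0},
    {"dx":0,"dy":0,"dz":0,"wx":0,"wy":0,"wz":0},
    {"dx":0,"dy":0,"dz":0,"wx":0,"wy":0,"wz":0},
    {"dx":0,"dy":0,"dz":0,"wx":0,"wy":0,"wz":0},
    {"dx":0,"dy":0,"dz":0,"wx":0,"wy":0,"wz":0},
  ],
  fingers=0,
)

```text
time_s: 16.6
eef_pos: [431.9, 10.5, 64.5]
ee_rot: [0.0, 0.993, -0.119, 0.001]
force: [-0.7, 0.6, 7.3]
grip_width: 0.119
grip_force: 60.8
```

Emit:
step_arm(
  increments=[
    {"dx":0,"dy":0,"dz":-0.3,"wx":0,"wy":0,"wz":0},
    {"dx":0,"dy":0,"dz":-0.9,"wx":0,"wy":0,"wz":0},
    {"dx":0,"dy":0,"dz":-1,"wx":0,"wy":0,"wz":-0.69},
    {"dx":0,"dy":0,"dz":-1,"wx":0,"wy":0,"wz":-0.69},
    {"dx":0,"dy":0,"dz":-1,"wx":0,"wy":0,"wz":-0.69},
  ],
)

```text
time_s: 17.1
eef_pos: [431.1, 10.7, 170.1]
ee_rot: [-0.0, 1.0, -0.009, -0.0]
force: [0.5, -0.3, -1.4]
grip_width: 0.124
grip_force: 59.7
```

```bash
python3 - <<'E'
from h import *
goto(572.1,-19.6,170,-1.1)
E
```

```text
wz first 0.0 then dx,dy,dz units 5.66 1.1 0.0 now [431.1  10.7 170.1] -1.1
```

Emit:
step_arm(
  increments=[
    {"dx":0.943,"dy":0.183,"dz":0,"wx":0,"wy":0,"wz":0},
    {"dx":0.943,"dy":0.183,"dz":0,"wx":0,"wy":0,"wz":0},
    {"dx":0.943,"dy":0.183,"dz":0,"wx":0,"wy":0,"wz":0},
    {"dx":0.943,"dy":0.183,"dz":0,"wx":0,"wy":0,"wz":0},
    {"dx":0.943,"dy":0.183,"dz":0,"wx":0,"wy":0,"wz":0},
  ],
)

```text
time_s: 17.6
eef_pos: [549.5, -15.0, 169.0]
ee_rot: [-0.0, 1.0, -0.011, -0.0]
force: [-0.5, -0.7, -2.3]
grip_width: 0.119
grip_force: 59.7
```

Emit:
step_arm(
  increments=[
    {"dx":0.943,"dy":0.183,"dz":0,"wx":0,"wy":0,"wz":0},
    {"dx":0,"dy":0,"dz":0,"wx":0,"wy":0,"wz":0},
    {"dx":0,"dy":0,"dz":0,"wx":0,"wy":0,"wz":0},
  ],
)

```text
time_s: 17.9
eef_pos: [571.8, -19.9, 168.5]
ee_rot: [-0.0, 1.0, -0.011, -0.001]
force: [-0.5, 0.1, -3.0]
grip_width: 0.121
grip_force: 59.7
```

Emit:
step_arm(
  increments=[
    {"dx":0,"dy":0,"dz":0.9,"wx":0,"wy":0,"wz":0},
    {"dx":0,"dy":0,"dz":0.8,"wx":0,"wy":0,"wz":0},
    {"dx":0,"dy":0,"dz":0.6,"wx":0,"wy":0,"wz":0},
    {"dx":0,"dy":0,"dz":0.2,"wx":0,"wy":0,"wz":0},
    {"dx":0,"dy":0,"dz":0,"wx":0,"wy":0,"wz":0},
  ],
)

```text
time_s: 18.4
eef_pos: [571.7, -19.7, 106.2]
ee_rot: [-0.0, 1.0, -0.011, -0.001]
force: [0.5, 0.1, -2.2]
grip_width: 0.116
grip_force: 59.7
```

```bash
python3 - <<'E'
from h import *
goto(572.1,-19.6,98,-1.1)
E
```

```text
wz first -0.02 then dx,dy,dz units 0.02 -0.01 0.33 now [571.7 -19.7 106.2] -1.2
```

Emit:
step_arm(
  increments=[
    {"dx":0,"dy":0,"dz":0.2,"wx":0,"wy":0,"wz":0},
    {"dx":0,"dy":0,"dz":0.09,"wx":0,"wy":0,"wz":0},
    {"dx":0,"dy":0,"dz":0.05,"wx":0,"wy":0,"wz":0},
    {"dx":0,"dy":0,"dz":0,"wx":0,"wy":0,"wz":0},
    {"dx":0,"dy":0,"dz":0,"wx":0,"wy":0,"wz":0},
  ],
)

```text
time_s: 18.9
eef_pos: [572.4, -19.9, 98.5]
ee_rot: [0.0, 1.0, -0.011, 0.0]
force: [-3.2, 2.3, 5.1]
grip_width: 0.121
grip_force: 60.8
```

Emit:
step_arm(
  increments=[
    {"dx":0,"dy":0,"dz":0,"wx":0,"wy":0,"wz":0},
    {"dx":0,"dy":0,"dz":0,"wx":0,"wy":0,"wz":0},
    {"dx":0,"dy":0,"dz":0,"wx":0,"wy":0,"wz":0},
    {"dx":0,"dy":0,"dz":-0.3,"wx":0,"wy":0,"wz":0},
    {"dx":0,"dy":0,"dz":-1,"wx":0,"wy":0,"wz":0},
  ],
  fingers=36,
)

```text
time_s: 19.4
eef_pos: [571.3, -19.8, 129.1]
ee_rot: [-0.0, 1.0, -0.011, -0.002]
force: [-1.2, -1.2, -0.4]
grip_width: 0.423
grip_force: 0.0
```

Emit:
step_arm(
  increments=[
    {"dx":0,"dy":0,"dz":-1,"wx":0,"wy":0,"wz":0},
    {"dx":-0.661,"dy":-0.994,"dz":-0.7,"wx":0,"wy":0,"wz":0},
    {"dx":-0.661,"dy":-0.994,"dz":0,"wx":0,"wy":0,"wz":0},
    {"dx":-0.661,"dy":-0.994,"dz":0,"wx":0,"wy":0,"wz":0},
    {"dx":-0.661,"dy":-0.994,"dz":0,"wx":0,"wy":0,"wz":0},
  ],
)

```text
time_s: 19.9
eef_pos: [507.8, 81.7, 173.5]
ee_rot: [0.0, 1.0, -0.011, 0.0]
force: [0.1, 0.1, -0.6]
grip_width: 0.422
grip_force: 0.0
```

Emit:
step_arm(
  increments=[
    {"dx":-0.661,"dy":-0.994,"dz":0,"wx":0,"wy":0,"wz":0},
    {"dx":-0.661,"dy":-0.994,"dz":0,"wx":0,"wy":0,"wz":0},
    {"dx":-0.661,"dy":-0.994,"dz":0,"wx":0,"wy":0,"wz":0},
    {"dx":-0.661,"dy":-0.994,"dz":0,"wx":0,"wy":0,"wz":0},
    {"dx":-0.661,"dy":-0.994,"dz":0,"wx":0,"wy":0,"wz":0},
  ],
)

```text
time_s: 20.4
eef_pos: [428.0, 207.8, 173.4]
ee_rot: [-0.0, 1.0, -0.011, 0.0]
force: [0.0, 0.6, -1.1]
grip_width: 0.423
grip_force: 0.0
```

Emit:
step_arm(
  increments=[
    {"dx":-0.661,"dy":-0.994,"dz":0,"wx":0,"wy":0,"wz":0.9},
    {"dx":0,"dy":0,"dz":0,"wx":0,"wy":0,"wz":0.9},
    {"dx":0,"dy":0,"dz":0,"wx":0,"wy":0,"wz":0},
    {"dx":0,"dy":0,"dz":0,"wx":0,"wy":0,"wz":0},
  ],
)

```text
time_s: 20.8
eef_pos: [412.9, 231.9, 173.1]
ee_rot: [-0.0, 0.995, -0.104, 0.0]
force: [0.1, -0.6, -1.0]
grip_width: 0.421
grip_force: 0.0
```

```bash
python3 - <<'E'
from h import *
dies(); goto(411.5,231.9,64,-12)
E
```

```text
top [(np.float64(392.0), np.float64(-437.0), np.float64(5.0), 0.98), (np.float64(428.0), np.float64(-308.0), np.float64(1.0), 0.7), (np.float64(571.0), np.float64(-86.0), np.float64(34.0), 0.67), (np.float64(661.0), np.float64(-87.0), np.float64(36.0), 0.66), (np.float64(566.0), np.float64(-22.0), np.float64(37.0), 0.58), (np.float64(405.0), np.float64(233.0), np.float64(-3.0), 0.55)]
side [(np.float64(660.0), np.float64(-88.0), np.float64(39.0), 0.96), (np.float64(413.0), np.float64(236.0), np.float64(-1.0), 0.71), (np.float64(390.0), np.float64(-436.0), np.float64(2.0), 0.58), (np.float64(430.0), np.float64(-301.0), np.float64(3.0), 0.57), (np.float64(572.0), np.float64(-19.0), np.float64(32.0), 0.54), (np.float64(573.0), np.float64(-87.0), np.float64(35.0), 0.44)]
wz first -0.01 then dx,dy,dz units -0.05 0.0 4.35 now [412.8 231.7 172.9] -12.0
```

Three dies are placed. The last one has not moved.

Emit:
step_arm(
  increments=[
    {"dx":-0.05,"dy":0,"dz":0.9,"wx":0,"wy":0,"wz":0},
    {"dx":0,"dy":0,"dz":1,"wx":0,"wy":0,"wz":0},
    {"dx":0,"dy":0,"dz":1,"wx":0,"wy":0,"wz":0},
    {"dx":0,"dy":0,"dz":0.95,"wx":0,"wy":0,"wz":0},
    {"dx":0,"dy":0,"dz":0.5,"wx":0,"wy":0,"wz":0},
  ],
  fingers=40,
)

```text
time_s: 21.5
eef_pos: [410.8, 231.9, 62.4]
ee_rot: [0.0, 0.994, -0.105, -0.001]
force: [0.1, 0.2, 0.3]
grip_width: 0.47
grip_force: 0.0
```

Emit:
step_arm(
  increments=[
    {"dx":0,"dy":0,"dz":0,"wx":0,"wy":0,"wz":0},
    {"dx":0,"dy":0,"dz":0,"wx":0,"wy":0,"wz":0},
  ],
)

```text
time_s: 21.7
eef_pos: [411.7, 232.3, 64.5]
ee_rot: [-0.0, 0.994, -0.105, 0.0]
force: [0.1, 0.7, 0.2]
grip_width: 0.468
grip_force: 0.0
```

Emit:
step_arm(
  increments=[
    {"dx":0,"dy":0,"dz":0,"wx":0,"wy":0,"wz":0},
    {"dx":0,"dy":0,"dz":0,"wx":0,"wy":0,"wz":0},
    {"dx":0,"dy":0,"dz":0,"wx":0,"wy":0,"wz":0},
    {"dx":0,"dy":0,"dz":0,"wx":0,"wy":0,"wz":0},
    {"dx":0,"dy":0,"dz":0,"wx":0,"wy":0,"wz":0},
  ],
  fingers=0,
)

```text
time_s: 22.2
eef_pos: [411.9, 232.6, 64.9]
ee_rot: [-0.0, 0.994, -0.105, 0.001]
force: [0.1, 0.3, 6.7]
grip_width: 0.12
grip_force: 61.0
```

Emit:
step_arm(
  increments=[
    {"dx":0,"dy":0,"dz":-0.3,"wx":0,"wy":0,"wz":0},
    {"dx":0,"dy":0,"dz":-0.9,"wx":0,"wy":0,"wz":0},
    {"dx":0,"dy":0,"dz":-1,"wx":0,"wy":0,"wz":0},
    {"dx":0,"dy":0,"dz":-1,"wx":0,"wy":0,"wz":-0.9},
    {"dx":0,"dy":0,"dz":-1,"wx":0,"wy":0,"wz":-0.9},
  ],
)

```text
time_s: 22.7
eef_pos: [411.0, 232.3, 170.3]
ee_rot: [0.0, 1.0, -0.009, -0.0]
force: [-0.0, -0.5, -2.2]
grip_width: 0.12
grip_force: 59.9
```

```bash
python3 - <<'E'
from h import *
goto(661.3,-20.9,170,-1.1)
E
```

```text
wz first 0.01 then dx,dy,dz units 10.21 9.93 0.01 now [411.  232.3 170.3] -1.0
```

Emit:
step_arm(
  increments=[
    {"dx":0.928,"dy":0.903,"dz":0,"wx":0,"wy":0,"wz":0},
    {"dx":0.928,"dy":0.903,"dz":0,"wx":0,"wy":0,"wz":0},
    {"dx":0.928,"dy":0.903,"dz":0,"wx":0,"wy":0,"wz":0},
    {"dx":0.928,"dy":0.903,"dz":0,"wx":0,"wy":0,"wz":0},
    {"dx":0.928,"dy":0.903,"dz":0,"wx":0,"wy":0,"wz":0},
  ],
)

```text
time_s: 23.2
eef_pos: [525.3, 115.9, 169.3]
ee_rot: [-0.0, 1.0, -0.011, -0.0]
force: [0.5, 0.8, -1.6]
grip_width: 0.123
grip_force: 59.9
```

Emit:
step_arm(
  increments=[
    {"dx":0.928,"dy":0.903,"dz":0,"wx":0,"wy":0,"wz":0},
    {"dx":0.928,"dy":0.903,"dz":0,"wx":0,"wy":0,"wz":0},
    {"dx":0.928,"dy":0.903,"dz":0,"wx":0,"wy":0,"wz":0},
    {"dx":0.928,"dy":0.903,"dz":0,"wx":0,"wy":0,"wz":0},
    {"dx":0.928,"dy":0.903,"dz":0,"wx":0,"wy":0,"wz":0},
  ],
)

```text
time_s: 23.7
eef_pos: [638.8, 0.6, 169.1]
ee_rot: [-0.0, 1.0, -0.011, -0.0]
force: [0.4, -0.3, -1.7]
grip_width: 0.119
grip_force: 59.9
```

Emit:
step_arm(
  increments=[
    {"dx":0.928,"dy":0.903,"dz":0,"wx":0,"wy":0,"wz":0},
    {"dx":0,"dy":0,"dz":0,"wx":0,"wy":0,"wz":0},
    {"dx":0,"dy":0,"dz":0,"wx":0,"wy":0,"wz":0},
  ],
)

```text
time_s: 24.0
eef_pos: [660.7, -21.7, 168.6]
ee_rot: [-0.0, 1.0, -0.011, -0.001]
force: [-0.1, 2.1, -1.4]
grip_width: 0.119
grip_force: 59.9
```

```bash
python3 - <<'E'
from h import *
goto(661.3,-20.9,98,-1.1)
E
```

```text
wz first -0.03 then dx,dy,dz units 0.02 -0.03 2.82 now [660.7 -21.7 168.6] -1.3
```

Emit:
step_arm(
  increments=[
    {"dx":0.02,"dy":-0.03,"dz":0.9,"wx":0,"wy":0,"wz":0},
    {"dx":0,"dy":0,"dz":0.8,"wx":0,"wy":0,"wz":0},
    {"dx":0,"dy":0,"dz":0.6,"wx":0,"wy":0,"wz":0},
    {"dx":0,"dy":0,"dz":0.2,"wx":0,"wy":0,"wz":0},
    {"dx":0,"dy":0,"dz":0,"wx":0,"wy":0,"wz":0},
  ],
)

```text
time_s: 24.5
eef_pos: [661.2, -20.4, 106.4]
ee_rot: [-0.0, 1.0, -0.011, -0.0]
force: [0.2, 0.4, -1.1]
grip_width: 0.124
grip_force: 59.9
```

Emit:
step_arm(
  increments=[
    {"dx":0,"dy":0,"dz":0.15,"wx":0,"wy":0,"wz":0},
    {"dx":0,"dy":0,"dz":0.1,"wx":0,"wy":0,"wz":0},
    {"dx":0,"dy":0,"dz":0.05,"wx":0,"wy":0,"wz":0},
    {"dx":0,"dy":0,"dz":0,"wx":0,"wy":0,"wz":0},
    {"dx":0,"dy":0,"dz":0,"wx":0,"wy":0,"wz":0},
  ],
)

```text
time_s: 25.0
eef_pos: [661.6, -20.8, 99.2]
ee_rot: [0.0, 1.0, -0.011, 0.0]
force: [0.6, -0.4, -2.4]
grip_width: 0.118
grip_force: 59.9
```

Emit:
step_arm(
  increments=[
    {"dx":0,"dy":0,"dz":0,"wx":0,"wy":0,"wz":0},
    {"dx":0,"dy":0,"dz":0,"wx":0,"wy":0,"wz":0},
    {"dx":0,"dy":0,"dz":0,"wx":0,"wy":0,"wz":0},
    {"dx":0,"dy":0,"dz":-0.3,"wx":0,"wy":0,"wz":0},
    {"dx":0,"dy":0,"dz":-1,"wx":0,"wy":0,"wz":0},
  ],
  fingers=36,
)

```text
time_s: 25.5
eef_pos: [660.5, -20.6, 130.1]
ee_rot: [-0.0, 1.0, -0.011, -0.002]
force: [-0.0, -0.3, -0.3]
grip_width: 0.419
grip_force: 0.0
```

Emit:
step_arm(
  increments=[
    {"dx":0,"dy":0,"dz":-1,"wx":0,"wy":0,"wz":0},
    {"dx":-0.588,"dy":0.906,"dz":-0.7,"wx":0,"wy":0,"wz":0},
    {"dx":-0.588,"dy":0.906,"dz":0,"wx":0,"wy":0,"wz":0},
    {"dx":-0.588,"dy":0.906,"dz":0,"wx":0,"wy":0,"wz":0},
    {"dx":-0.588,"dy":0.906,"dz":0,"wx":0,"wy":0,"wz":0},
  ],
)

```text
time_s: 26.0
eef_pos: [600.2, -110.8, 174.9]
ee_rot: [0.0, 1.0, -0.011, 0.0]
force: [-0.0, -0.8, -0.1]
grip_width: 0.425
grip_force: 0.0
```

Emit:
step_arm(
  increments=[
    {"dx":-0.588,"dy":0.906,"dz":0,"wx":0,"wy":0,"wz":0},
    {"dx":-0.588,"dy":0.906,"dz":0,"wx":0,"wy":0,"wz":0},
    {"dx":-0.588,"dy":0.906,"dz":0,"wx":0,"wy":0,"wz":0},
    {"dx":-1,"dy":0.906,"dz":0,"wx":0,"wy":0,"wz":-0.86},
    {"dx":-1,"dy":0,"dz":0,"wx":0,"wy":0,"wz":-0.86},
  ],
)

```text
time_s: 26.5
eef_pos: [503.9, -202.9, 174.6]
ee_rot: [0.001, 0.997, 0.08, 0.0]
force: [0.8, 0.5, -0.1]
grip_width: 0.422
grip_force: 0.0
```

Emit:
step_arm(
  increments=[
    {"dx":-1,"dy":0,"dz":0,"wx":0,"wy":0,"wz":-0.86},
    {"dx":-1,"dy":0,"dz":0,"wx":0,"wy":0,"wz":0},
    {"dx":0,"dy":0,"dz":0,"wx":0,"wy":0,"wz":0},
    {"dx":0,"dy":0,"dz":0,"wx":0,"wy":0,"wz":0},
  ],
)

```text
time_s: 26.9
eef_pos: [456.1, -211.2, 174.8]
ee_rot: [0.0, 0.992, 0.123, 0.001]
force: [0.8, 0.5, 0.5]
grip_width: 0.42
grip_force: 0.0
```

```bash
python3 - <<'E'
from h import *
c=dies();ct=eyes.capture("top")
for n in("top","side"):
    k=ct if n=="top" else eyes.capture("side")
    print([(w(k,r["point"]).round(),round(r["p"],2)) for l in("knob_grip","gun_grip") for r in eyes.landmark_of(n,l)])
a=cv2.resize(ct["frame"][117:187,300:400],(500,350),interpolation=cv2.INTER_CUBIC)
b=cv2.resize(c["frame"][150:260,210:340],(500,423),interpolation=cv2.INTER_CUBIC)[:249]
cv2.imwrite("pics/knob.png",np.vstack([a,b]))
goto(613.5,-181.5,170,14.4)
E
```

```text
top [(np.float64(390.0), np.float64(-434.0), np.float64(3.0), 0.87), (np.float64(570.0), np.float64(-20.0), np.float64(32.0), 0.83), (np.float64(571.0), np.float64(-89.0), np.float64(35.0), 0.83), (np.float64(659.0), np.float64(-25.0), np.float64(32.0), 0.72), (np.float64(663.0), np.float64(-87.0), np.float64(35.0), 0.61)]
side [(np.float64(575.0), np.float64(-87.0), np.float64(36.0), 0.87), (np.float64(659.0), np.float64(-87.0), np.float64(35.0), 0.86), (np.float64(389.0), np.float64(-437.0), np.float64(6.0), 0.82), (np.float64(574.0), np.float64(-18.0), np.float64(33.0), 0.65), (np.float64(431.0), np.float64(-299.0), np.float64(2.0), 0.61), (np.float64(662.0), np.float64(-18.0), np.float64(34.0), 0.57), (np.float64(663.0), np.float64(-23.0), np.float64(33.0), 0.33)]
[(array([ 613., -186.,   68.]), 0.71), (array([542., 430.,  -1.]), 0.33), (array([629., 221., 153.]), 0.57), (array([570., -85.,  37.]), 0.45)]
[(array([575., -19.,  31.]), 0.66), (array([ 615., -177.,   66.]), 0.57), (array([623., 224., 157.]), 0.56)]
wz first -0.03 then dx,dy,dz units 6.39 0.43 0.16 now [ 456.  -210.8  174. ] 14.2
```

View pics/knob.png

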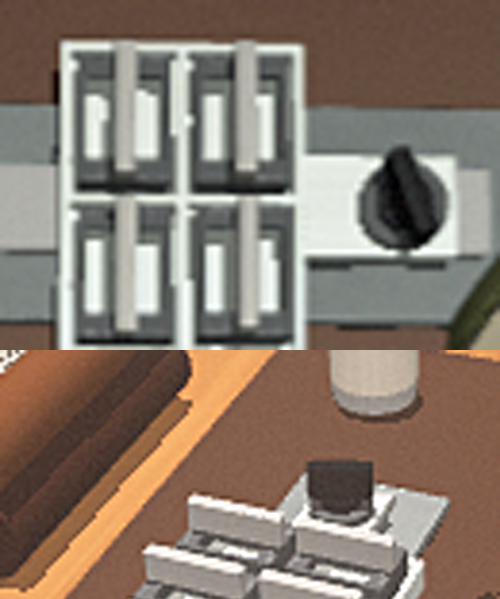

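All four dies sit flat in their pockets, and in the crop the knob bar runs (398,147)–(425,240), which is about 14° as expected for tight. Next I grip the knob.

Emit:
step_arm(
  increments=[
    {"dx":0.913,"dy":0.061,"dz":0,"wx":0,"wy":0,"wz":0},
    {"dx":0.913,"dy":0.061,"dz":0,"wx":0,"wy":0,"wz":0},
    {"dx":0.913,"dy":0.061,"dz":0,"wx":0,"wy":0,"wz":0},
    {"dx":0.913,"dy":0.061,"dz":0,"wx":0,"wy":0,"wz":0},
    {"dx":0.913,"dy":0.061,"dz":0,"wx":0,"wy":0,"wz":0},
  ],
)

```text
time_s: 27.9
eef_pos: [569.3, -190.0, 174.0]
ee_rot: [-0.0, 0.992, 0.124, -0.0]
force: [0.8, 0.0, 0.5]
grip_width: 0.421
grip_force: 0.0
```

Emit:
step_arm(
  increments=[
    {"dx":0.913,"dy":0.061,"dz":0,"wx":0,"wy":0,"wz":0},
    {"dx":0.913,"dy":0.061,"dz":0,"wx":0,"wy":0,"wz":0},
    {"dx":0,"dy":0,"dz":0.8,"wx":0,"wy":0,"wz":0},
    {"dx":0,"dy":0,"dz":0.8,"wx":0,"wy":0,"wz":0},
    {"dx":0,"dy":0,"dz":0,"wx":0,"wy":0,"wz":0},
  ],
)

```text
time_s: 28.4
eef_pos: [612.3, -181.3, 131.2]
ee_rot: [-0.002, 0.992, 0.124, -0.002]
force: [-0.8, 0.3, 0.3]
grip_width: 0.417
grip_force: 0.0
```

Emit:
step_arm(
  increments=[
    {"dx":0,"dy":0,"dz":0.9,"wx":0,"wy":0,"wz":0},
    {"dx":0,"dy":0,"dz":0.8,"wx":0,"wy":0,"wz":0},
    {"dx":0,"dy":0,"dz":0.4,"wx":0,"wy":0,"wz":0},
    {"dx":0,"dy":0,"dz":0,"wx":0,"wy":0,"wz":0},
    {"dx":0,"dy":0,"dz":0,"wx":0,"wy":0,"wz":0},
  ],
)

```text
time_s: 28.9
eef_pos: [613.8, -182.2, 82.8]
ee_rot: [0.0, 0.992, 0.124, 0.001]
force: [-0.1, 0.3, -0.3]
grip_width: 0.426
grip_force: 0.0
```

Emit:
step_arm(
  increments=[
    {"dx":0,"dy":0,"dz":0,"wx":0,"wy":0,"wz":0},
    {"dx":0,"dy":0,"dz":0,"wx":0,"wy":0,"wz":0},
    {"dx":0,"dy":0,"dz":0,"wx":0,"wy":0,"wz":0},
    {"dx":0,"dy":0,"dz":0,"wx":0,"wy":0,"wz":0},
    {"dx":0,"dy":0,"dz":0,"wx":0,"wy":0,"wz":0},
  ],
  fingers=0,
  squeeze=50,
)

```text
time_s: 29.4
eef_pos: [613.7, -181.2, 83.0]
ee_rot: [-0.0, 0.992, 0.124, 0.001]
force: [-3.0, 4.3, 6.2]
grip_width: 0.153
grip_force: 47.8
```

```bash
python3 - <<'E'
from h import *
goto(613.5,-181.5,80,14.4); s=ctrl.sense(); print(s["force"],s["wrist_torque"],s["grip_width"],s["grip_force"])
E
```

```text
wz first -0.02 then dx,dy,dz units -0.01 0.01 0.12 now [ 613.7 -181.2   83. ] 14.3
[-3.01106732  4.31315006  6.16719214] [0.85578305 0.28638023 0.24408718] 0.15272522413897638 47.77163207530975
```

Emit:
step_arm(
  increments=[
    {"dx":0,"dy":0,"dz":0,"wx":0,"wy":0,"wz":-0.9},
    {"dx":0,"dy":0,"dz":0,"wx":0,"wy":0,"wz":-0.9},
    {"dx":0,"dy":0,"dz":0,"wx":0,"wy":0,"wz":-0.9},
    {"dx":0,"dy":0,"dz":0,"wx":0,"wy":0,"wz":-0.9},
    {"dx":0,"dy":0,"dz":0,"wx":0,"wy":0,"wz":-0.9},
  ],
)

```text
time_s: 29.9
eef_pos: [613.7, -180.8, 82.9]
ee_rot: [-0.001, 0.935, 0.354, 0.001]
force: [-2.8, 6.5, 5.1]
grip_width: 0.15
grip_force: 48.9
```

Emit:
step_arm(
  increments=[
    {"dx":0,"dy":0,"dz":0,"wx":0,"wy":0,"wz":-0.9},
    {"dx":0,"dy":0,"dz":0,"wx":0,"wy":0,"wz":-0.9},
    {"dx":0,"dy":0,"dz":0,"wx":0,"wy":0,"wz":-0.9},
    {"dx":0,"dy":0,"dz":0,"wx":0,"wy":0,"wz":-0.9},
    {"dx":0,"dy":0,"dz":0,"wx":0,"wy":0,"wz":-0.9},
  ],
)

```text
time_s: 30.4
eef_pos: [613.4, -181.9, 82.9]
ee_rot: [0.0, 0.827, 0.562, 0.0]
force: [-3.8, 1.2, 6.0]
grip_width: 0.151
grip_force: 48.9
```

Emit:
step_arm(
  increments=[
    {"dx":0,"dy":0,"dz":0,"wx":0,"wy":0,"wz":-0.9},
    {"dx":0,"dy":0,"dz":0,"wx":0,"wy":0,"wz":-0.9},
    {"dx":0,"dy":0,"dz":0,"wx":0,"wy":0,"wz":-0.9},
    {"dx":0,"dy":0,"dz":0,"wx":0,"wy":0,"wz":-0.7},
    {"dx":0,"dy":0,"dz":0,"wx":0,"wy":0,"wz":0},
  ],
)

```text
time_s: 30.9
eef_pos: [613.0, -181.9, 82.9]
ee_rot: [-0.0, 0.715, 0.699, -0.0]
force: [-5.5, 1.6, 5.9]
grip_width: 0.153
grip_force: 49.1
```

```bash
python3 - <<'E'
from h import *
goto(613.5,-181.5,80,88.9); s=ctrl.sense(); print(s["force"],s["wrist_torque"],s["grip_width"],s["grip_force"])
E
```

```text
wz first -0.03 then dx,dy,dz units 0.02 0.02 0.11 now [ 613.  -181.9   82.9] 88.7
[-5.48852341  1.61699726  5.88664542] [ 0.44104715  0.9347035  -0.07219133] 0.15314782422460507 49.13693189620972
```

Emit:
step_arm(
  increments=[
    {"dx":0,"dy":0,"dz":0,"wx":0,"wy":0,"wz":-0.2},
    {"dx":0,"dy":0,"dz":0,"wx":0,"wy":0,"wz":-0.2},
    {"dx":0,"dy":0,"dz":0,"wx":0,"wy":0,"wz":0},
  ],
)

```text
time_s: 31.2
eef_pos: [613.0, -182.0, 82.9]
ee_rot: [-0.0, 0.701, 0.713, 0.0]
force: [-6.0, 1.9, 6.5]
grip_width: 0.152
grip_force: 52.0
```

```bash
python3 - <<'E'
from h import *
goto(613.5,-181.5,80,88.9); s=ctrl.sense(); print(s["force"],s["wrist_torque"],s["grip_width"],s["grip_force"])
E
```

```text
wz first 0.34 then dx,dy,dz units 0.02 0.02 0.12 now [ 613.  -182.    82.9] 90.9
[-5.96626295  1.8745819   6.53938046] [ 0.33806161  0.96353317 -0.89607871] 0.151718029297551 52.007887959480286
```

Emit:
step_arm(
  increments=[
    {"dx":0,"dy":0,"dz":0,"wx":0,"wy":0,"wz":0.2},
    {"dx":0.2,"dy":0.003,"dz":0,"wx":0,"wy":0,"wz":0},
    {"dx":0.4,"dy":0.006,"dz":0,"wx":0,"wy":0,"wz":0},
    {"dx":0.4,"dy":0.006,"dz":0,"wx":0,"wy":0,"wz":0},
    {"dx":0.4,"dy":0.006,"dz":0,"wx":0,"wy":0,"wz":0},
  ],
)

```text
time_s: 31.7
eef_pos: [613.8, -147.3, 82.9]
ee_rot: [0.0, 0.709, 0.706, -0.0]
force: [-4.9, -2.2, 5.0]
grip_width: 0.152
grip_force: 49.3
```

```bash
python3 - <<'E'
from h import *
s=ctrl.sense(); print(s["force"],s["wrist_torque"])
c=eyes.capture("side")
for l in("knob_grip","pocket0","die_a","gun_grip"): print(l,[(w(c,r["point"]).round(),round(r["p"],2)) for r in eyes.landmark_of("side",l)])
cv2.imwrite("pics/mv.png",cv2.resize(c["frame"][140:330,180:340],None,fx=3.1,fy=3.1,interpolation=cv2.INTER_CUBIC))
E
```

```text
[-4.92224171 -2.17755679  4.99812402] [-0.11466787  0.85275061 -0.4807669 ]
knob_grip [(array([372., 124.,  -2.]), 0.61), (array([ 617., -145.,   64.]), 0.41)]
pocket0 [(array([576., -52.,  35.]), 0.94), (array([573.,  17.,  35.]), 0.89), (array([669.,  11.,  34.]), 0.66), (array([665., -57.,  37.]), 0.56)]
die_a [(array([574., -52.,  35.]), 0.96), (array([ 431., -299.,    1.]), 0.96), (array([661., -55.,  38.]), 0.92), (array([659.,  10.,  32.]), 0.69), (array([576.,  14.,  30.]), 0.64), (array([ 390., -438.,    5.]), 0.51)]
gun_grip [(array([628., 219., 157.]), 0.8), (array([619., -10.,  -1.]), 0.35)]
```

View pics/mv.png

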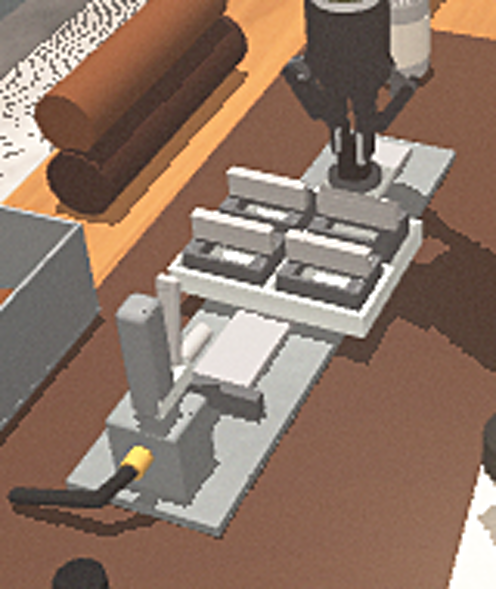

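The tray moves freely at 2 N with all four dies inside. The stop plate at (230,395) in the crop is about 90 mm ahead of the tray.

Emit:
step_arm(
  increments=[
    {"dx":0.5,"dy":0.007,"dz":0,"wx":0,"wy":0,"wz":0},
    {"dx":0.6,"dy":0.009,"dz":0,"wx":0,"wy":0,"wz":0},
    {"dx":0.6,"dy":0.009,"dz":0,"wx":0,"wy":0,"wz":0},
    {"dx":0.4,"dy":0.006,"dz":0,"wx":0,"wy":0,"wz":0},
    {"dx":0.2,"dy":0.003,"dz":0,"wx":0,"wy":0,"wz":0},
  ],
)

```text
time_s: 32.45
eef_pos: [615.0, -88.8, 82.9]
ee_rot: [0.0, 0.708, 0.706, 0.0]
force: [-4.5, -1.6, 6.1]
grip_width: 0.149
grip_force: 49.5
```

Emit:
step_arm(
  increments=[
    {"dx":0.2,"dy":0.003,"dz":0,"wx":0,"wy":0,"wz":0},
    {"dx":0.2,"dy":0.003,"dz":0,"wx":0,"wy":0,"wz":0},
    {"dx":0.1,"dy":0.001,"dz":0,"wx":0,"wy":0,"wz":0},
  ],
)

```text
time_s: 32.75
eef_pos: [615.3, -76.9, 82.9]
ee_rot: [0.0, 0.708, 0.706, 0.0]
force: [-4.8, -1.5, 6.4]
grip_width: 0.153
grip_force: 49.5
```

Emit:
step_arm(
  increments=[
    {"dx":0.1,"dy":0.001,"dz":0,"wx":0,"wy":0,"wz":0},
    {"dx":0.1,"dy":0.001,"dz":0,"wx":0,"wy":0,"wz":0},
  ],
)

```text
time_s: 32.95
eef_pos: [615.4, -72.2, 82.8]
ee_rot: [0.0, 0.709, 0.706, 0.0]
force: [-3.7, -1.5, 5.1]
grip_width: 0.15
grip_force: 49.4
```

Emit:
step_arm(
  increments=[
    {"dx":0.1,"dy":0.001,"dz":0,"wx":0,"wy":0,"wz":0},
    {"dx":0.1,"dy":0.001,"dz":0,"wx":0,"wy":0,"wz":0},
  ],
)

```text
time_s: 33.15
eef_pos: [615.5, -67.3, 82.9]
ee_rot: [0.001, 0.709, 0.706, 0.0]
force: [-3.7, -1.2, 6.2]
grip_width: 0.155
grip_force: 49.4
```

Emit:
step_arm(
  increments=[
    {"dx":0.1,"dy":0.001,"dz":0,"wx":0,"wy":0,"wz":0},
    {"dx":0.1,"dy":0.001,"dz":0,"wx":0,"wy":0,"wz":0},
  ],
)

```text
time_s: 33.35
eef_pos: [615.6, -62.3, 82.9]
ee_rot: [0.001, 0.709, 0.706, 0.0]
force: [-4.4, -2.3, 4.8]
grip_width: 0.152
grip_force: 49.4
```

Emit:
step_arm(
  increments=[
    {"dx":0.1,"dy":0.001,"dz":0,"wx":0,"wy":0,"wz":0},
    {"dx":0.1,"dy":0.001,"dz":0,"wx":0,"wy":0,"wz":0},
  ],
)

```text
time_s: 33.55
eef_pos: [615.7, -60.3, 82.9]
ee_rot: [0.003, 0.708, 0.706, -0.002]
force: [-4.9, -25.0, 1.4]
grip_width: 0.154
grip_force: 49.0
```

```bash
python3 - <<'E'
from h import *
s=ctrl.sense(); print(s["eef_pos"],s["force"])
c=eyes.capture("side")
cv2.imwrite("pics/mv2.png",cv2.resize(c["frame"][200:300,190:310],None,fx=5,fy=5,interpolation=cv2.INTER_CUBIC))
E
```

```text
[615.68304623 -60.2834414   82.89432755] [ -4.9411433  -24.99705252   1.37137574]
```

View pics/mv2.png

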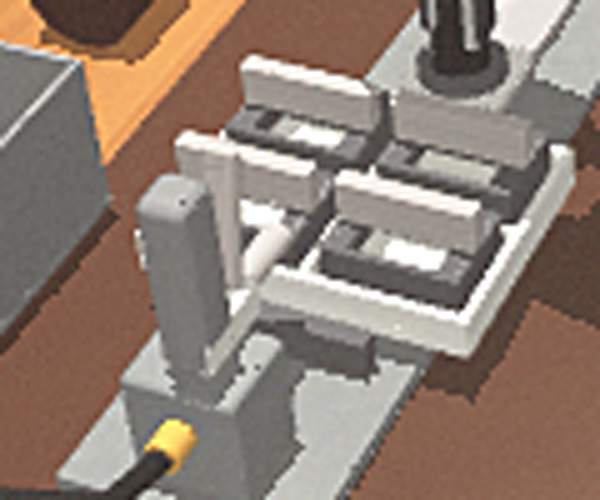

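The tray is at the stop: 25 N at y = −60.3, and the picture shows it against the plate at (345,335). I ease the push slightly and tighten the knob.

Emit:
step_arm(
  increments=[
    {"dx":-0.05,"dy":0,"dz":0,"wx":0,"wy":0,"wz":0},
    {"dx":0,"dy":0,"dz":0,"wx":0,"wy":0,"wz":0.9},
    {"dx":0,"dy":0,"dz":0,"wx":0,"wy":0,"wz":0.9},
    {"dx":0,"dy":0,"dz":0,"wx":0,"wy":0,"wz":0.9},
    {"dx":0,"dy":0,"dz":0,"wx":0,"wy":0,"wz":0.9},
  ],
)

```text
time_s: 34.1
eef_pos: [616.0, -60.7, 82.9]
ee_rot: [0.002, 0.829, 0.559, -0.0]
force: [-1.4, -12.3, 2.9]
grip_width: 0.153
grip_force: 48.9
```

Emit:
step_arm(
  increments=[
    {"dx":0,"dy":0,"dz":0,"wx":0,"wy":0,"wz":0.9},
    {"dx":0,"dy":0,"dz":0,"wx":0,"wy":0,"wz":0.9},
    {"dx":0,"dy":0,"dz":0,"wx":0,"wy":0,"wz":0.9},
    {"dx":0,"dy":0,"dz":0,"wx":0,"wy":0,"wz":0.9},
    {"dx":0,"dy":0,"dz":0,"wx":0,"wy":0,"wz":0.9},
  ],
)

```text
time_s: 34.6
eef_pos: [616.5, -61.0, 83.0]
ee_rot: [0.003, 0.937, 0.35, 0.001]
force: [0.4, -14.4, 0.7]
grip_width: 0.15
grip_force: 48.8
```

Emit:
step_arm(
  increments=[
    {"dx":0,"dy":0,"dz":0,"wx":0,"wy":0,"wz":0.9},
    {"dx":0,"dy":0,"dz":0,"wx":0,"wy":0,"wz":0.9},
    {"dx":0,"dy":0,"dz":0,"wx":0,"wy":0,"wz":0.9},
    {"dx":0,"dy":0,"dz":0,"wx":0,"wy":0,"wz":0.9},
    {"dx":0,"dy":0,"dz":0,"wx":0,"wy":0,"wz":0.9},
  ],
)

```text
time_s: 35.1
eef_pos: [616.8, -61.5, 83.1]
ee_rot: [0.003, 0.993, 0.122, 0.002]
force: [1.6, -15.7, 0.2]
grip_width: 0.153
grip_force: 48.9
```

Emit:
step_arm(
  increments=[
    {"dx":0,"dy":0,"dz":0,"wx":0,"wy":0,"wz":0.2},
    {"dx":0,"dy":0,"dz":0,"wx":0,"wy":0,"wz":0},
  ],
)

```text
time_s: 35.3
eef_pos: [616.8, -61.5, 83.1]
ee_rot: [0.003, 0.994, 0.114, 0.002]
force: [1.7, -15.7, 0.6]
grip_width: 0.154
grip_force: 49.4
```

```bash
python3 - <<'E'
from h import *
s=ctrl.sense(); print(s["force"],s["wrist_torque"]);goto(615.7,-60.3,83,14.4)
E
```

```text
[  1.72551086 -15.73563982   0.56523301] [-2.52933982 -0.39402152  0.63494375]
wz first -0.22 then dx,dy,dz units -0.03 -0.06 0.0 now [616.8 -61.5  83.1] 13.1
```

Emit:
step_arm(
  increments=[
    {"dx":0,"dy":0,"dz":0,"wx":0,"wy":0,"wz":0.2},
    {"dx":0,"dy":0,"dz":0,"wx":0,"wy":0,"wz":0},
  ],
)

```text
time_s: 35.5
eef_pos: [616.8, -61.5, 83.1]
ee_rot: [0.003, 0.995, 0.104, 0.002]
force: [2.1, -14.9, 1.4]
grip_width: 0.15
grip_force: 52.6
```

```bash
python3 - <<'E'
from h import *
s=ctrl.sense(); print(s["force"],s["wrist_torque"]);goto(615.7,-60.3,83,14.4)
E
```

```text
[  2.07745294 -14.85785356   1.35185659] [-2.47189238 -0.36956255  1.05576461]
wz first -0.42 then dx,dy,dz units -0.03 -0.06 0.01 now [616.8 -61.5  83.1] 11.9
```

The knob is at its stop, with torque rising to 1.06 N m without further turn. I release it, rise and go to the gun.

Emit:
step_arm(
  increments=[
    {"dx":0,"dy":0,"dz":0,"wx":0,"wy":0,"wz":0},
    {"dx":0,"dy":0,"dz":0,"wx":0,"wy":0,"wz":0},
    {"dx":0,"dy":0,"dz":0,"wx":0,"wy":0,"wz":0},
    {"dx":0,"dy":0,"dz":-0.5,"wx":0,"wy":0,"wz":0},
    {"dx":0,"dy":0,"dz":-1,"wx":0,"wy":0,"wz":0},
  ],
  fingers=36,
)

```text
time_s: 36.0
eef_pos: [614.7, -57.8, 118.6]
ee_rot: [-0.001, 0.995, 0.103, -0.002]
force: [-0.6, -0.5, 0.1]
grip_width: 0.419
grip_force: 0.0
```

Emit:
step_arm(
  increments=[
    {"dx":0,"dy":0,"dz":-1,"wx":0,"wy":0,"wz":0},
    {"dx":0,"dy":0,"dz":-1,"wx":0,"wy":0,"wz":0},
    {"dx":0,"dy":0,"dz":-1,"wx":0,"wy":0,"wz":0.7},
    {"dx":0,"dy":0,"dz":-1,"wx":0,"wy":0,"wz":0.7},
    {"dx":0,"dy":0,"dz":-1,"wx":0,"wy":0,"wz":0.7},
  ],
  fingers=85,
)

```text
time_s: 36.5
eef_pos: [615.3, -57.9, 246.3]
ee_rot: [0.0, 1.0, -0.008, 0.0]
force: [-0.5, 0.3, -0.4]
grip_width: 0.993
grip_force: 0.0
```

Emit:
step_arm(
  increments=[
    {"dx":-1,"dy":0,"dz":-0.5,"wx":0,"wy":0,"wz":0},
    {"dx":-1,"dy":0,"dz":0,"wx":0,"wy":0,"wz":0},
    {"dx":-1,"dy":0,"dz":0,"wx":0,"wy":0,"wz":0},
    {"dx":0,"dy":0,"dz":0,"wx":0,"wy":0,"wz":0},
  ],
)

```text
time_s: 36.9
eef_pos: [538.7, -56.8, 258.1]
ee_rot: [0.0, 1.0, -0.007, 0.0]
force: [-0.9, 0.1, 0.3]
grip_width: 0.995
grip_force: 0.0
```

```bash
python3 - <<'E'
from h import *
for n in("top","side"):
    c=eyes.capture(n);print(n,[(l,w(c,r["point"]).round(1),round(r["p"],2)) for l in("gun_grip","knob_grip","pocket0") for r in eyes.landmark_of(n,l)])
    if n=="top":
        u,v=map(int,px(c,(620,170,100)));a=cv2.resize(c["frame"][v-30:v+30,u-45:u+45],(720,480),interpolation=cv2.INTER_CUBIC);print(u-45,v-30)
cv2.imwrite("pics/gun.png",a)
goto(624,211,235,-1.1)
E
```

```text
top [('gun_grip', array([624.4, 219.4, 155.5]), 0.97), ('pocket0', array([664.3, 100.4,  33.8]), 0.94), ('pocket0', array([573.9,  97.8,  29.8]), 0.83), ('pocket0', array([658.3,  27.5,  37.7]), 0.68), ('pocket0', array([574.3,  36. ,  36. ]), 0.66)]
209 121
side [('gun_grip', array([627.4, 222.9, 157. ]), 0.98), ('knob_grip', array([616.1, -61.4,  65. ]), 0.63), ('knob_grip', array([375. , 121. ,  -2.6]), 0.16), ('pocket0', array([575.7,  36.8,  32.4]), 0.93), ('pocket0', array([576.9, 100.8,  32.6]), 0.85), ('pocket0', array([666.2,  34.9,  38.9]), 0.74), ('pocket0', array([664.9,  94.5,  34. ]), 0.7)]
wz first 0.06 then dx,dy,dz units 3.12 -10.79 0.85 now [540.8 -57.2 256.4] -0.8
```

View pics/gun.png

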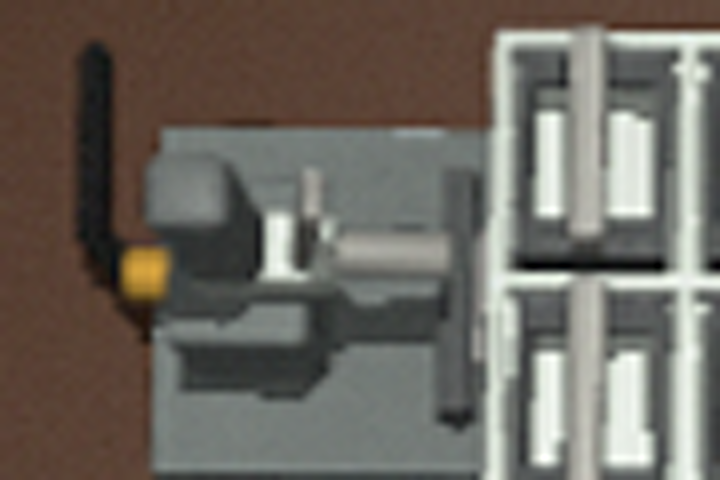

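```bash
python3 - <<'E'
from h import *
c=eyes.capture("top")
f=lambda a,b,z:ray(c,209+a/8-.5,121+b/8-.5,z).round(1)
print("grip top corners",f(147,155,175),f(228,155,175),f(147,222,175),f(228,222,175));print("trigger top",f(303,190,170),f(322,190,170), f(312,170,170),f(312,215,170))
print("nozzle",f(335,250,110),f(450,250,110))
E
```

```text
grip top corners [633.  232.2 175. ] [632.8 206.3 175. ] [611.  231.9 175. ] [610.7 206.1 175. ]
trigger top [622.3 183.  170. ] [622.2 176.9 170. ] [628.9 180.1 170. ] [614. 180. 170.]
nozzle [616.8 181.  110. ] [616.4 142.2 110. ]
```

Emit:
step_arm(
  increments=[
    {"dx":0.284,"dy":-0.972,"dz":0,"wx":0,"wy":0,"wz":0},
    {"dx":0.284,"dy":-0.972,"dz":0,"wx":0,"wy":0,"wz":0},
    {"dx":0.284,"dy":-0.972,"dz":0,"wx":0,"wy":0,"wz":0},
    {"dx":0.284,"dy":-0.972,"dz":0,"wx":0,"wy":0,"wz":0},
    {"dx":0.284,"dy":-0.972,"dz":0,"wx":0,"wy":0,"wz":0},
  ],
)

```text
time_s: 37.85
eef_pos: [578.0, 64.8, 256.4]
ee_rot: [-0.0, 1.0, -0.007, -0.0]
force: [-0.4, -0.9, 0.2]
grip_width: 0.995
grip_force: 0.0
```

Emit:
step_arm(
  increments=[
    {"dx":0.284,"dy":-0.972,"dz":0,"wx":0,"wy":0,"wz":0},
    {"dx":0.284,"dy":-0.972,"dz":0,"wx":0,"wy":0,"wz":0},
    {"dx":0.284,"dy":-0.972,"dz":0,"wx":0,"wy":0,"wz":0},
    {"dx":0.284,"dy":-0.972,"dz":0,"wx":0,"wy":0,"wz":0},
    {"dx":0.284,"dy":-0.972,"dz":0,"wx":0,"wy":0,"wz":0},
  ],
)

```text
time_s: 38.35
eef_pos: [615.1, 185.9, 256.3]
ee_rot: [0.0, 1.0, -0.007, -0.0]
force: [0.2, -0.1, 0.2]
grip_width: 0.994
grip_force: 0.0
```

Emit:
step_arm(
  increments=[
    {"dx":0.284,"dy":-0.972,"dz":0,"wx":0,"wy":0,"wz":0},
    {"dx":0,"dy":0,"dz":0,"wx":0,"wy":0,"wz":0.05},
    {"dx":0,"dy":0,"dz":0,"wx":0,"wy":0,"wz":0},
  ],
)

```text
time_s: 38.65
eef_pos: [622.2, 209.0, 256.0]
ee_rot: [0.0, 1.0, -0.009, -0.0]
force: [0.6, 0.0, -0.3]
grip_width: 0.997
grip_force: 0.0
```

```bash
python3 - <<'E'
from h import *
goto(622.5,209,168,-1.1)
E
```

```text
wz first 0.01 then dx,dy,dz units 0.01 0.0 3.52 now [622.2 209.  256. ] -1.1
```

Emit:
step_arm(
  increments=[
    {"dx":0,"dy":0,"dz":0.8,"wx":0,"wy":0,"wz":0},
    {"dx":0,"dy":0,"dz":0.8,"wx":0,"wy":0,"wz":0},
    {"dx":0,"dy":0,"dz":0.6,"wx":0,"wy":0,"wz":0},
    {"dx":0,"dy":0,"dz":0.3,"wx":0,"wy":0,"wz":0},
    {"dx":0,"dy":0,"dz":0,"wx":0,"wy":0,"wz":0},
  ],
)

```text
time_s: 39.15
eef_pos: [622.0, 208.2, 193.4]
ee_rot: [0.0, 1.0, -0.01, -0.001]
force: [0.1, 0.4, 0.7]
grip_width: 0.995
grip_force: 0.0
```

Emit:
step_arm(
  increments=[
    {"dx":0,"dy":0,"dz":0.5,"wx":0,"wy":0,"wz":0},
    {"dx":0,"dy":0,"dz":0.4,"wx":0,"wy":0,"wz":0},
    {"dx":0,"dy":0,"dz":0.1,"wx":0,"wy":0,"wz":0},
    {"dx":0,"dy":0,"dz":0,"wx":0,"wy":0,"wz":0},
  ],
)

```text
time_s: 39.55
eef_pos: [622.0, 208.9, 168.5]
ee_rot: [0.0, 1.0, -0.009, -0.0]
force: [0.3, -0.5, -0.4]
grip_width: 0.993
grip_force: 0.0
```

```bash
python3 - <<'E'
from h import *
goto(622.5,214,168,-1.1)
c=eyes.capture("side"); cv2.imwrite("pics/sq.png",cv2.resize(c["frame"][170:320,170:310],None,fx=4,fy=4,interpolation=cv2.INTER_CUBIC))
E
```

```text
wz first 0.0 then dx,dy,dz units 0.01 -0.2 0.02 now [622.  208.9 168.5] -1.1
```

View pics/sq.png

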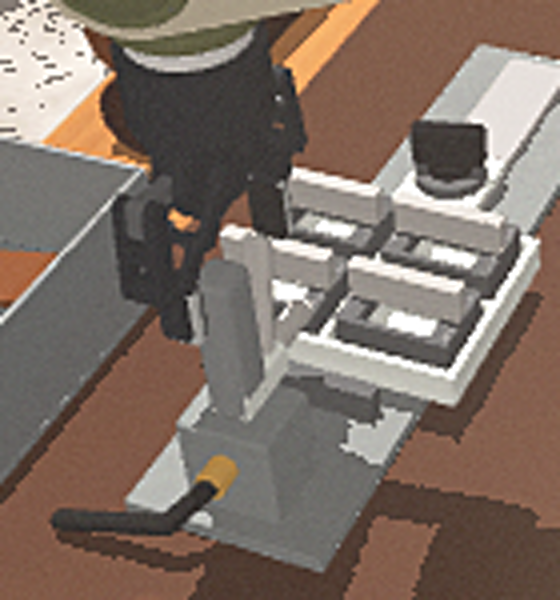

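The fingers straddle grip and trigger: the +y pad is at (197,310), and the grip at (228,300) and trigger at (258,290) lie between the fingers. I centre on them and squeeze for more than a second.

Emit:
step_arm(
  increments=[
    {"dx":0,"dy":-0.1,"dz":0.1,"wx":0,"wy":0,"wz":0},
    {"dx":0,"dy":-0.1,"dz":0.1,"wx":0,"wy":0,"wz":0},
    {"dx":0,"dy":0,"dz":0,"wx":0,"wy":0,"wz":0},
  ],
)

```text
time_s: 39.9
eef_pos: [622.1, 214.4, 163.7]
ee_rot: [0.0, 1.0, -0.009, -0.0]
force: [0.5, 0.0, -0.8]
grip_width: 0.997
grip_force: 0.0
```

Emit:
step_arm(
  increments=[
    {"dx":0,"dy":0,"dz":0,"wx":0,"wy":0,"wz":0},
    {"dx":0,"dy":0,"dz":0,"wx":0,"wy":0,"wz":0},
    {"dx":0,"dy":0,"dz":0,"wx":0,"wy":0,"wz":0},
    {"dx":0,"dy":0,"dz":0,"wx":0,"wy":0,"wz":0},
    {"dx":0,"dy":0,"dz":0,"wx":0,"wy":0,"wz":0},
  ],
  fingers=0,
  squeeze=50,
)

```text
time_s: 40.4
eef_pos: [622.8, 215.2, 165.6]
ee_rot: [-0.001, 1.0, -0.009, 0.002]
force: [1.2, 6.6, 6.3]
grip_width: 0.441
grip_force: 57.0
```

Emit:
step_arm(
  increments=[
    {"dx":0,"dy":0,"dz":0,"wx":0,"wy":0,"wz":0},
    {"dx":0,"dy":0,"dz":0,"wx":0,"wy":0,"wz":0},
    {"dx":0,"dy":0,"dz":0,"wx":0,"wy":0,"wz":0},
    {"dx":0,"dy":0,"dz":0,"wx":0,"wy":0,"wz":0},
    {"dx":0,"dy":0,"dz":0,"wx":0,"wy":0,"wz":0},
  ],
)

```text
time_s: 40.9
eef_pos: [622.9, 215.2, 165.6]
ee_rot: [-0.001, 1.0, -0.009, 0.002]
force: [1.3, 6.6, 7.6]
grip_width: 0.44
grip_force: 56.9
```

Emit:
step_arm(
  increments=[
    {"dx":0,"dy":0,"dz":0,"wx":0,"wy":0,"wz":0},
    {"dx":0,"dy":0,"dz":0,"wx":0,"wy":0,"wz":0},
    {"dx":0,"dy":0,"dz":0,"wx":0,"wy":0,"wz":0},
    {"dx":0,"dy":0,"dz":0,"wx":0,"wy":0,"wz":0},
    {"dx":0,"dy":0,"dz":0,"wx":0,"wy":0,"wz":0},
  ],
)

```text
time_s: 41.4
eef_pos: [622.8, 215.2, 165.6]
ee_rot: [-0.001, 1.0, -0.009, 0.002]
force: [0.6, 6.7, 6.0]
grip_width: 0.441
grip_force: 56.9
```

Emit:
step_arm(
  increments=[
    {"dx":0,"dy":0,"dz":0,"wx":0,"wy":0,"wz":0},
    {"dx":0,"dy":0,"dz":0,"wx":0,"wy":0,"wz":0},
    {"dx":0,"dy":0,"dz":0,"wx":0,"wy":0,"wz":0},
    {"dx":0,"dy":0,"dz":0,"wx":0,"wy":0,"wz":0},
    {"dx":0,"dy":0,"dz":0,"wx":0,"wy":0,"wz":0},
  ],
)

```text
time_s: 41.9
eef_pos: [622.8, 215.2, 165.6]
ee_rot: [-0.001, 1.0, -0.009, 0.002]
force: [1.3, 7.3, 6.1]
grip_width: 0.444
grip_force: 56.9
```

```bash
python3 - <<'E'
from h import *
s=ctrl.sense(); print(s["force"],s["wrist_torque"],s["grip_width"]*85.4,s["grip_force"],s["eef_pos"])
E
```

```text
[1.30633402 7.29962789 6.07686416] [-0.1538013  -0.04920241 -0.21260608] 37.89381698999084 56.92136585712433 [622.84187899 215.18613008 165.56625494]
```

Emit:
step_arm(
  increments=[
    {"dx":0,"dy":0,"dz":0,"wx":0,"wy":0,"wz":0},
    {"dx":0,"dy":0,"dz":0,"wx":0,"wy":0,"wz":0},
    {"dx":0,"dy":0,"dz":0,"wx":0,"wy":0,"wz":0},
    {"dx":0,"dy":0,"dz":0,"wx":0,"wy":0,"wz":0},
    {"dx":0,"dy":0,"dz":0,"wx":0,"wy":0,"wz":0},
  ],
)

```text
time_s: 42.4
eef_pos: [622.9, 215.2, 165.6]
ee_rot: [-0.001, 1.0, -0.009, 0.002]
force: [1.4, 7.8, 6.2]
grip_width: 0.445
grip_force: 56.9
```

Emit:
step_arm(
  increments=[
    {"dx":0,"dy":0,"dz":0,"wx":0,"wy":0,"wz":0},
    {"dx":0,"dy":0,"dz":0,"wx":0,"wy":0,"wz":0},
    {"dx":0,"dy":0,"dz":0,"wx":0,"wy":0,"wz":0},
    {"dx":0,"dy":0.1,"dz":0,"wx":0,"wy":0,"wz":0},
    {"dx":0,"dy":0.1,"dz":0,"wx":0,"wy":0,"wz":0},
  ],
  fingers=85,
)

```text
time_s: 42.9
eef_pos: [622.2, 209.1, 164.3]
ee_rot: [-0.0, 1.0, -0.009, 0.0]
force: [-0.1, -0.7, -0.3]
grip_width: 0.997
grip_force: 0.0
```

Emit:
step_arm(
  increments=[
    {"dx":0,"dy":0,"dz":-0.5,"wx":0,"wy":0,"wz":0},
    {"dx":0,"dy":0,"dz":-1,"wx":0,"wy":0,"wz":0},
    {"dx":0,"dy":0,"dz":-1,"wx":0,"wy":0,"wz":0},
    {"dx":0,"dy":0,"dz":-1,"wx":0,"wy":0,"wz":0},
    {"dx":0,"dy":0,"dz":0,"wx":0,"wy":0,"wz":0},
  ],
)

```text
time_s: 43.4
eef_pos: [623.2, 209.3, 256.7]
ee_rot: [-0.001, 1.0, -0.009, 0.004]
force: [0.5, -0.6, 0.6]
grip_width: 0.998
grip_force: 0.0
```

```bash
python3 - <<'E'
from h import *
goto(615.5,-61.2,250,13.5)
c=eyes.capture("side"); cv2.imwrite("pics/rel.png",cv2.resize(c["frame"][170:320,170:310],None,fx=4,fy=4,interpolation=cv2.INTER_CUBIC))
E
```

```text
wz first -2.43 then dx,dy,dz units -2.83 10.45 0.27 now [623.2 209.3 256.7] -1.1
```

View pics/rel.png

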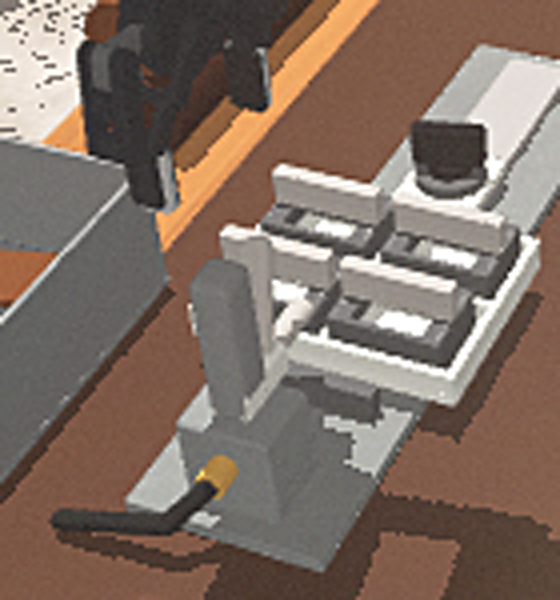

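The trigger has sprung back and the dies are still in their pockets. I return to the knob.

Emit:
step_arm(
  increments=[
    {"dx":0,"dy":0,"dz":0,"wx":0,"wy":0,"wz":-0.81},
    {"dx":0,"dy":0,"dz":0,"wx":0,"wy":0,"wz":-0.81},
    {"dx":0,"dy":0,"dz":0,"wx":0,"wy":0,"wz":-0.81},
    {"dx":-0.257,"dy":0.95,"dz":0,"wx":0,"wy":0,"wz":0},
    {"dx":-0.257,"dy":0.95,"dz":0,"wx":0,"wy":0,"wz":0},
  ],
  fingers=36,
)

```text
time_s: 43.95
eef_pos: [620.3, 159.6, 250.6]
ee_rot: [-0.0, 0.993, 0.118, -0.001]
force: [0.9, -0.3, -0.3]
grip_width: 0.426
grip_force: 0.0
```

Emit:
step_arm(
  increments=[
    {"dx":-0.257,"dy":0.95,"dz":0,"wx":0,"wy":0,"wz":0},
    {"dx":-0.257,"dy":0.95,"dz":0,"wx":0,"wy":0,"wz":0},
    {"dx":-0.257,"dy":0.95,"dz":0,"wx":0,"wy":0,"wz":0},
    {"dx":-0.257,"dy":0.95,"dz":0,"wx":0,"wy":0,"wz":0},
    {"dx":-0.257,"dy":0.95,"dz":0,"wx":0,"wy":0,"wz":0},
  ],
)

```text
time_s: 44.45
eef_pos: [616.9, 35.9, 250.8]
ee_rot: [-0.0, 0.993, 0.118, -0.001]
force: [0.2, 0.2, -0.1]
grip_width: 0.424
grip_force: 0.0
```

Emit:
step_arm(
  increments=[
    {"dx":-0.257,"dy":0.95,"dz":0,"wx":0,"wy":0,"wz":0},
    {"dx":-0.257,"dy":0.95,"dz":0,"wx":0,"wy":0,"wz":0},
    {"dx":-0.257,"dy":0.95,"dz":0,"wx":0,"wy":0,"wz":0},
    {"dx":-0.257,"dy":0.95,"dz":0,"wx":0,"wy":0,"wz":0},
    {"dx":0,"dy":0,"dz":0,"wx":0,"wy":0,"wz":0},
  ],
)

```text
time_s: 44.95
eef_pos: [614.1, -64.0, 250.7]
ee_rot: [-0.0, 0.993, 0.116, -0.001]
force: [0.0, 1.1, 0.3]
grip_width: 0.426
grip_force: 0.0
```

Emit:
step_arm(
  increments=[
    {"dx":0,"dy":0,"dz":1,"wx":0,"wy":0,"wz":0},
    {"dx":0,"dy":0,"dz":1,"wx":0,"wy":0,"wz":0},
    {"dx":0,"dy":0,"dz":1,"wx":0,"wy":0,"wz":0},
    {"dx":0,"dy":0,"dz":1,"wx":0,"wy":0,"wz":0},
    {"dx":0,"dy":0,"dz":0,"wx":0,"wy":0,"wz":0},
  ],
)

```text
time_s: 45.45
eef_pos: [612.8, -60.3, 148.0]
ee_rot: [-0.002, 0.993, 0.118, -0.003]
force: [0.2, 0.3, 0.3]
grip_width: 0.422
grip_force: 0.0
```

```bash
python3 - <<'E'
from h import *
goto(615.5,-61.2,83,13.5)
E
```

```text
wz first 0.0 then dx,dy,dz units 0.1 0.06 2.6 now [612.8 -60.3 148. ] 13.5
```

Emit:
step_arm(
  increments=[
    {"dx":0.07,"dy":0.03,"dz":0.9,"wx":0,"wy":0,"wz":0},
    {"dx":0,"dy":0,"dz":0.9,"wx":0,"wy":0,"wz":0},
    {"dx":0,"dy":0,"dz":0.5,"wx":0,"wy":0,"wz":0},
    {"dx":0,"dy":0,"dz":0.35,"wx":0,"wy":0,"wz":0},
    {"dx":0,"dy":0,"dz":0,"wx":0,"wy":0,"wz":0},
  ],
)

```text
time_s: 45.95
eef_pos: [616.3, -61.6, 85.1]
ee_rot: [-0.0, 0.993, 0.118, -0.0]
force: [-0.4, 0.5, 1.1]
grip_width: 0.423
grip_force: 0.0
```

Emit:
step_arm(
  increments=[
    {"dx":0,"dy":0,"dz":0,"wx":0,"wy":0,"wz":0},
    {"dx":0,"dy":0,"dz":0,"wx":0,"wy":0,"wz":0},
    {"dx":0,"dy":0,"dz":0,"wx":0,"wy":0,"wz":0},
    {"dx":0,"dy":0,"dz":0,"wx":0,"wy":0,"wz":0},
    {"dx":0,"dy":0,"dz":0,"wx":0,"wy":0,"wz":0},
  ],
  fingers=0,
)

```text
time_s: 46.45
eef_pos: [616.9, -61.9, 86.6]
ee_rot: [0.0, 0.993, 0.118, 0.001]
force: [-1.8, 1.4, 5.8]
grip_width: 0.149
grip_force: 51.3
```

```bash
python3 - <<'E'
from h import *
goto(615.5,-61.2,83,89.5); s=ctrl.sense(); print(s["force"],s["wrist_torque"],s["grip_width"],s["grip_force"])
E
```

```text
wz first -12.66 then dx,dy,dz units 0.03 -0.06 0.14 now [616.9 -61.9  86.6] 13.5
[-1.76055881  1.35855786  5.75089121] [0.08818541 0.19002527 0.35487744] 0.14876497564272192 51.31939172744751
```

Emit:
step_arm(
  increments=[
    {"dx":0,"dy":0,"dz":0,"wx":0,"wy":0,"wz":-0.9},
    {"dx":0,"dy":0,"dz":0,"wx":0,"wy":0,"wz":-0.9},
    {"dx":0,"dy":0,"dz":0,"wx":0,"wy":0,"wz":-0.9},
    {"dx":0,"dy":0,"dz":0,"wx":0,"wy":0,"wz":-0.9},
    {"dx":0,"dy":0,"dz":0,"wx":0,"wy":0,"wz":-0.9},
  ],
)

```text
time_s: 46.95
eef_pos: [616.6, -61.5, 86.4]
ee_rot: [-0.0, 0.938, 0.348, 0.001]
force: [-1.5, 3.2, 7.3]
grip_width: 0.15
grip_force: 51.3
```

Emit:
step_arm(
  increments=[
    {"dx":0,"dy":0,"dz":0,"wx":0,"wy":0,"wz":-0.9},
    {"dx":0,"dy":0,"dz":0,"wx":0,"wy":0,"wz":-0.9},
    {"dx":0,"dy":0,"dz":0,"wx":0,"wy":0,"wz":-0.9},
    {"dx":0,"dy":0,"dz":0,"wx":0,"wy":0,"wz":-0.9},
    {"dx":0,"dy":0,"dz":0,"wx":0,"wy":0,"wz":-0.9},
  ],
)

```text
time_s: 47.45
eef_pos: [616.2, -61.7, 86.3]
ee_rot: [-0.0, 0.831, 0.557, 0.0]
force: [-5.5, 0.5, 8.1]
grip_width: 0.147
grip_force: 51.5
```

Emit:
step_arm(
  increments=[
    {"dx":0,"dy":0,"dz":0,"wx":0,"wy":0,"wz":-0.9},
    {"dx":0,"dy":0,"dz":0,"wx":0,"wy":0,"wz":-0.9},
    {"dx":0,"dy":0,"dz":0,"wx":0,"wy":0,"wz":-0.9},
    {"dx":0,"dy":0,"dz":0,"wx":0,"wy":0,"wz":-0.9},
    {"dx":0,"dy":0,"dz":0,"wx":0,"wy":0,"wz":-0.2},
  ],
)

```text
time_s: 47.95
eef_pos: [615.8, -61.6, 86.3]
ee_rot: [-0.001, 0.705, 0.709, -0.0]
force: [-7.4, 2.0, 9.4]
grip_width: 0.15
grip_force: 52.5
```

Emit:
step_arm(
  increments=[
    {"dx":0,"dy":0,"dz":0,"wx":0,"wy":0,"wz":0},
  ],
)

```text
time_s: 48.05
eef_pos: [615.8, -61.7, 86.3]
ee_rot: [-0.001, 0.706, 0.709, -0.0]
force: [-6.1, 1.5, 9.5]
grip_width: 0.155
grip_force: 52.2
```

```bash
python3 - <<'E'
from h import *
goto(615.5,-61.2,83,89); s=ctrl.sense(); print(s["force"],s["wrist_torque"],s["grip_width"],s["grip_force"])
E
```

```text
wz first 0.21 then dx,dy,dz units 0.02 -0.01 0.13 now [615.8 -61.7  86.3] 90.2
[-6.1457818   1.51381354  9.47492894] [ 0.26993248  1.27976408 -0.75683914] 0.15481030950290173 52.180171608924866
```

Emit:
step_arm(
  increments=[
    {"dx":0,"dy":0,"dz":0,"wx":0,"wy":0,"wz":0.15},
    {"dx":-0.3,"dy":-0.006,"dz":0,"wx":0,"wy":0,"wz":0},
    {"dx":-0.5,"dy":-0.01,"dz":0,"wx":0,"wy":0,"wz":0},
    {"dx":-0.6,"dy":-0.012,"dz":0,"wx":0,"wy":0,"wz":0},
    {"dx":-0.6,"dy":-0.012,"dz":0,"wx":0,"wy":0,"wz":0},
  ],
)

```text
time_s: 48.55
eef_pos: [614.5, -112.1, 86.4]
ee_rot: [-0.0, 0.711, 0.703, 0.0]
force: [-4.7, 1.2, 7.6]
grip_width: 0.15
grip_force: 51.6
```

Emit:
step_arm(
  increments=[
    {"dx":-0.6,"dy":-0.012,"dz":0,"wx":0,"wy":0,"wz":0},
    {"dx":-0.6,"dy":-0.012,"dz":0,"wx":0,"wy":0,"wz":0},
    {"dx":-0.6,"dy":-0.012,"dz":0,"wx":0,"wy":0,"wz":0},
    {"dx":-0.6,"dy":-0.012,"dz":0,"wx":0,"wy":0,"wz":0},
    {"dx":-0.5,"dy":-0.01,"dz":0,"wx":0,"wy":0,"wz":0},
  ],
)

```text
time_s: 49.05
eef_pos: [612.8, -185.1, 86.4]
ee_rot: [0.0, 0.711, 0.703, 0.0]
force: [-1.7, 2.3, 5.9]
grip_width: 0.152
grip_force: 51.3
```

Emit:
step_arm(
  increments=[
    {"dx":-0.4,"dy":-0.008,"dz":0,"wx":0,"wy":0,"wz":0},
    {"dx":-0.3,"dy":-0.006,"dz":0,"wx":0,"wy":0,"wz":0},
    {"dx":-0.2,"dy":-0.004,"dz":0,"wx":0,"wy":0,"wz":0},
    {"dx":0,"dy":0,"dz":0,"wx":0,"wy":0,"wz":0},
  ],
)

```text
time_s: 49.45
eef_pos: [612.2, -207.9, 86.4]
ee_rot: [0.001, 0.711, 0.703, 0.0]
force: [-1.1, -1.5, 5.7]
grip_width: 0.149
grip_force: 51.3
```

```bash
python3 - <<'E'
from h import *
goto(612.5,-221.5,83,89); s=ctrl.sense(); print(s["force"],s["wrist_torque"],s["grip_width"],s["grip_force"])
E
```

```text
wz first 0.05 then dx,dy,dz units -0.54 0.02 0.14 now [ 612.2 -207.9   86.4] 89.3
[-1.07362797 -1.5215253   5.66797959] [-0.22035992  0.18295822 -0.38835747] 0.14919654792681575 51.3009113073349
```

Emit:
step_arm(
  increments=[
    {"dx":-0.2,"dy":-0.003,"dz":0,"wx":0,"wy":0,"wz":0},
    {"dx":-0.15,"dy":-0.002,"dz":0,"wx":0,"wy":0,"wz":0},
    {"dx":-0.1,"dy":-0.001,"dz":0,"wx":0,"wy":0,"wz":0},
  ],
)

```text
time_s: 49.75
eef_pos: [612.0, -218.2, 86.4]
ee_rot: [0.001, 0.711, 0.703, 0.0]
force: [-0.9, 1.7, 6.4]
grip_width: 0.149
grip_force: 51.4
```

Emit:
step_arm(
  increments=[
    {"dx":-0.1,"dy":-0.001,"dz":0,"wx":0,"wy":0,"wz":0},
    {"dx":-0.1,"dy":0,"dz":0,"wx":0,"wy":0,"wz":0},
  ],
)

```text
time_s: 49.95
eef_pos: [612.0, -221.3, 86.3]
ee_rot: [-0.001, 0.711, 0.703, 0.002]
force: [-2.0, 17.6, 11.2]
grip_width: 0.148
grip_force: 52.0
```

```bash
python3 - <<'E'
from h import *
goto(612.5,-221.5,83,89); s=ctrl.sense(); print(s["force"],s["wrist_torque"],s["grip_width"],s["grip_force"])
E
```

```text
wz first 0.06 then dx,dy,dz units -0.01 0.02 0.13 now [ 612.  -221.3   86.3] 89.3
[-1.99462159 17.60838223 11.17406531] [ 2.89057427  0.19140223 -0.44415802] 0.14848422311208928 51.96324169635773
```

The tray is at the back end: 17.6 N at y = −221.3, exactly 160 mm from home. I release, retreat and check.

Emit:
step_arm(
  increments=[
    {"dx":0,"dy":0,"dz":0,"wx":0,"wy":0,"wz":0},
    {"dx":0,"dy":0,"dz":0,"wx":0,"wy":0,"wz":0},
    {"dx":0,"dy":0,"dz":0,"wx":0,"wy":0,"wz":0},
    {"dx":0,"dy":0,"dz":-0.5,"wx":0,"wy":0,"wz":0},
    {"dx":0,"dy":0,"dz":-1,"wx":0,"wy":0,"wz":0},
  ],
  fingers=40,
)

```text
time_s: 50.45
eef_pos: [610.9, -222.8, 122.2]
ee_rot: [-0.002, 0.711, 0.703, -0.0]
force: [1.0, -0.0, 1.0]
grip_width: 0.467
grip_force: 0.0
```

Emit:
step_arm(
  increments=[
    {"dx":0,"dy":0,"dz":-1,"wx":0,"wy":0,"wz":0},
    {"dx":0,"dy":0,"dz":-1,"wx":0,"wy":0,"wz":0},
    {"dx":0,"dy":0,"dz":-1,"wx":0,"wy":0,"wz":0},
    {"dx":0,"dy":-1,"dz":-1,"wx":0,"wy":0,"wz":0},
    {"dx":0,"dy":-1,"dz":0,"wx":0,"wy":0,"wz":0},
  ],
)

```text
time_s: 50.95
eef_pos: [562.0, -223.1, 227.1]
ee_rot: [0.003, 0.711, 0.704, 0.001]
force: [0.5, 0.1, 0.3]
grip_width: 0.464
grip_force: 0.0
```

Emit:
step_arm(
  increments=[
    {"dx":0,"dy":-1,"dz":0,"wx":0,"wy":0,"wz":0},
    {"dx":0,"dy":-1,"dz":0,"wx":0,"wy":0,"wz":0},
    {"dx":0,"dy":-1,"dz":0,"wx":0,"wy":0,"wz":0},
    {"dx":0,"dy":-1,"dz":0,"wx":0,"wy":0,"wz":0},
    {"dx":0,"dy":0,"dz":0,"wx":0,"wy":0,"wz":0},
  ],
)

```text
time_s: 51.45
eef_pos: [459.9, -221.5, 224.0]
ee_rot: [0.0, 0.711, 0.703, -0.0]
force: [0.7, -0.4, 0.5]
grip_width: 0.465
grip_force: 0.0
```

```bash
python3 - <<'E'
from h import *
dies()
ct=eyes.capture("top");c=eyes.capture("side")
a=cv2.resize(ct["frame"][115:195,325:435],(550,400),interpolation=cv2.INTER_CUBIC);cv2.imwrite("pics/end.png",a)
print([(l,w(c,r["point"]).round(),round(r["p"],2)) for l in("knob_grip","weight1","mallet","glue_brush","tin") for r in eyes.landmark_of("side",l)][:8], ctrl.sense()["eef_pos"])
E
```

```text
top [(np.float64(392.0), np.float64(-436.0), np.float64(3.0), 0.8), (np.float64(654.0), np.float64(-66.0), np.float64(34.0), 0.77), (np.float64(571.0), np.float64(-63.0), np.float64(34.0), 0.68), (np.float64(660.0), np.float64(-129.0), np.float64(33.0), 0.65), (np.float64(569.0), np.float64(-130.0), np.float64(35.0), 0.6), (np.float64(380.0), np.float64(410.0), np.float64(-3.0), 0.44), (np.float64(429.0), np.float64(-305.0), np.float64(1.0), 0.4)]
side [(np.float64(662.0), np.float64(-125.0), np.float64(36.0), 0.81), (np.float64(392.0), np.float64(-439.0), np.float64(2.0), 0.76), (np.float64(572.0), np.float64(-129.0), np.float64(38.0), 0.74), (np.float64(661.0), np.float64(-59.0), np.float64(34.0), 0.71), (np.float64(428.0), np.float64(-298.0), np.float64(0.0), 0.62), (np.float64(576.0), np.float64(-58.0), np.float64(31.0), 0.6)]
[('knob_grip', array([657., -59.,  35.]), 0.69), ('knob_grip', array([671., 441.,   1.]), 0.62), ('knob_grip', array([ 616., -217.,   61.]), 0.5), ('knob_grip', array([ 569., -126.,   36.]), 0.28), ('weight1', array([376., 122.,  -1.]), 0.86), ('weight1', array([377., -90.,   4.]), 0.67), ('mallet', array([380., 420.,   0.]), 0.69), ('mallet', array([ 300., -293.,    2.]), 0.65)] [ 461.75747893 -221.47300424  222.65433355]
```

View pics/end.png

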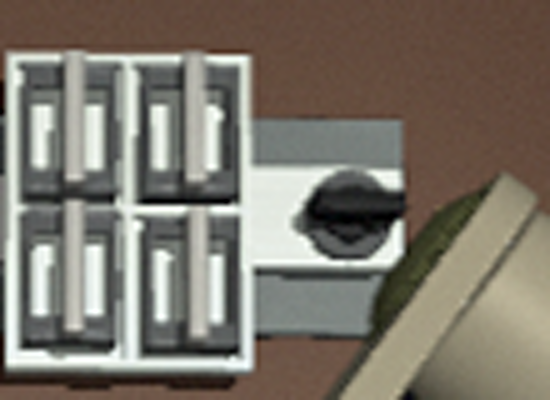

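The end picture shows all four dies flat in the tray with bars at (73,115), (195,115), (73,265) and (197,270). The tongue is at the plate's end, and the knob bar lies along the rail at (355,205), so it is loose. The look-alikes, weights, mallet and brush have not moved. I hand the job in.

```bash
python3 -c "
from rig import finish_job
print(finish_job())"
```

```text
the job is handed in; nothing more can be done
None
```

The job is done and handed in: all four steel dies are flat in the tray and blown off with the tray clamped home, and the tray is drawn fully back with the knob loose (about 52 s of the 210 s; no verdict was returned).

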